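# Put the carving tools away and clamp them

## Task

Clear up the carving place: stand the two loose carving tools upright in the wooden tool block, handle down and cutting edge up, the thick-handled one fully down in the widest well and the thin-handled one fully down in the narrowest well. Then turn the block's black clamp knob so that the white line on it points at the white index mark on the block. Leave the tool that already stands in the middle well, the carvings and the wood blanks where they are.

Things in the scene. Friction and masses are not known exactly. Their poses are not given: they have to be found in the camera images.
- stout: thick carving tool lying down, 85 g, 192 mm long: octagonal pale wood handle 26 mm across flats (28 over corners), 120 mm long, then a 7 mm steel shank 50 mm long and a flat blade 16 mm wide. Origin on its axis, 80 mm from the butt (handle's free end), near its balance point; +x along the axis to the cutting edge; handle from x = -80 to +40 mm. Lying, its axis is 13 mm up
- slim: thin carving tool, the same shape and lengths as the thick one, but its octagonal pale wood handle is 16 mm across flats (17.5 mm across corners) and its blade 8 mm wide; about 45 g. Origin on its axis 80 mm from the butt, +x along the axis to the cutting edge. It lies with its axis 8 mm above the table
- stout_butt (a point): centre of the butt (handle end) of the thick tool, its lower end when standing; axes as the tool's
- slim_butt (a point): centre of the butt (handle end) of the thin tool, its lower end when standing; axes as the tool's
- third: carving tool already standing in the middle well, handle down: handle 20 mm across flats, 115 mm long; 189 mm long in all, so its edge stands 139 mm above the block. Origin at its butt on the well's floor; +z up along its axis. To be left there
- block: brown wooden tool block fixed to the table, 80 mm (x) x 280 mm (y) x 62 mm high, origin at the centre of its underside. Three round vertical flat-floored wells 50 mm deep at y = -105 mm (wide), -45 mm (middle), +15 mm (narrow) and a clamp knob at y = +95 mm, all at x = 0
- wide_well (a point): centre of the mouth of the widest well, 34 mm across, 50 mm deep, at the block's top, 62 mm above the table; axes as the block's
- mid_well (a point): centre of the mouth of the middle well, 26 mm across, taken by the standing tool
- narrow_well (a point): centre of the mouth of the narrowest well, 23 mm across, 50 mm deep; axes as the block's
- lock (a joint): angle of the clamp knob (rad), growing clockwise from above, from 0 to stops at 2.4; 1.60 when its white line points at the index mark, which lies on the block's +x side
- lock_grip (a point): on the knob's axis, 90 mm above the table: middle of its black grip bar, 48 mm long, 13 mm wide, from 74 to 100 mm above the table (it stands on a 34 mm disc on a 54 mm plate whose top is 68 mm high). Its +x runs along the bar to the end with the white line
- owl: carved wooden figure, 32 mm wide, 50 mm tall; a bystander, origin at the centre of its underside
- bear: carved wooden figure, 36 mm wide, 46 mm tall; a bystander, origin at the centre of its underside
- gnome: carved wooden figure, 28 mm wide, 58 mm tall; a bystander, origin at the centre of its underside
- hen: carved wooden figure, 34 mm wide, 44 mm tall; a bystander, origin at the centre of its underside
- blank: squared pale wood blank lying down, 90 x 28 x 28 mm, long side along its x; a bystander, origin at the centre of its underside
- bark_blank: standing darker wood blank, 35 x 35 x 55 mm; a bystander, origin at the centre of its underside
Things that resemble listed ones, but are neither listed nor needed, are in the scene too. Leave any turquoise look-alike of the slim alone. Leave any green look-alike of the stout alone.

How it is judged:
By the outcome, as a careful person would: the job done as asked, in the order asked, and still so for the second after the job is handed in, with the robot touching nothing.
It also fails if it takes over 72 s, if anything falls off the work surface, if the arm or the gripper's body presses on something with over 40 N, if the wrist force passes 120 N, or if a joint passes its speed limit or range.

## Robot

A 6-joint arm with a two-finger parallel gripper is mounted at the origin on the work surface. World frame = base frame: x ahead of the robot, y to its left, z up, the work surface at z = 0. Lengths are in m, angles in degrees, forces in N, time in s.
With the tool pointing down it reaches from about 0.375 to 0.9 m from the base axis. Payload 3.1 kg.
Tool frame: the origin (TCP) lies between the finger pads; the fingertips stand 11 mm ahead of it and the grasp point (between the pads) lies 8 mm behind it; z points along the fingers, y is the line along which they close (so a half turn about z gives the same grasp; the last joint's range is limited). The gripper opens to 87 mm and grips with 3 to 60 N. Pads are 19 mm wide; open, the fingers measure 117 mm over their backs; the gripper's body (75 mm by 190 mm) begins 51 mm behind the grasp point.
Start: joints at [-80.185, 30.224, 82.088, -0, 67.689, -10.227], TCP at [0.214, -0.587, 0.234] pointing down, gripper open.
Joint ranges: [-176.69, 176.69], [-43.24, 126.21], [12.49, 139.97], [-82, 262], [0, 151.66], [-163.58, 163.58]. Speed limits (degrees/s): [159.86, 159.86, 180, 180, 180, 180].

## Interface

Orientations are given as a 3x3 rotation matrix whose columns are the frame's x, y, z axes.
In Python, from rig import bot gives the robot as it stands.
- The arm moves only by the tool apply_moves, never from a script. Its argument "steps" is a list that holds one entry, the list of rows, each a list of 7 numbers: the shift along the tool's x, y, z in cm, then the turn, a rotation vector about the tool's x, y, z in degrees, then the gripper command: -1 is shut, 1 is fully open, values between are in proportion. In form: [[[dx, dy, dz, rx, ry, rz, jaw], ...]]. A call has 1 to 20 rows; each row is the pose to reach, as a shift and turn from the pose commanded when the call began, along the tool's axes at that moment; what a row does not reach only later rows make up. A row lasts 1/8 s, in which the tool goes at most 62.5 mm and 10.7 degrees, less where a joint would pass 70% of its speed; a pose out of reach is approached as far as the arm can. A call with a gripper value outside its range is refused whole. The fingers move at their own pace and stop on an object; the grip force is fixed at half the most. Time passes only in rows, so rows that repeat a pose let the fingers close. It gives the time, the measured TCP pose, the force, the opening and the grip force at its end, in the units of the state.
- bot.read_state(): the state, without advancing time (a new reading comes with each control period).
- bot.capture(name): name is "scene" or "top" or "wrist"; returns the picture (420x560x3 uint8, blue, green, red); there is no depth.
- bot.camera_model(name): a dict with "intrinsics" (3x3 intrinsics, pixels), "k1" (the pictures are not rectified: a ray, as slopes to the right and down, at radius r is drawn at 1 + k1 r^2 times it, then the intrinsics apply), "R" (3x3) and "t" (3): a world point X has camera coordinates R X + t. Camera axes: x right, y down, z forward; pixel columns grow to the right and rows downward; lengths in m; the calibration is good to about 2 mm. A picture is of the moment at which its call begins: read the wrist's pose just before it. camera_model takes no time and is no camera call; for the wrist camera it gives the pose at the moment of the call.
- bot.hand_in(): hands the job in; it is judged then, once.
The state is a dict: "time_s": time; "joint_positions": joint angles; "qvel": joint speeds; "tau": joint torques, N m; "position": TCP position; "tcp_rot": TCP orientation; "force": force on the tool from outside, world axes, zero at the start; "moment": the same for the moment, N m; "opening": opening from 0.0 (shut) to 1.0 (fully open); "grasp_force": force on a finger pad.
Only numpy, scipy, OpenCV 4.12 (cv2) and the standard library are available. Lean on these libraries where they do the work, as an engineer would, in place of code of your own. Each camera call takes 0.05 s, during which the arm holds its last target. There are 200 camera calls.

## Working session

There is one attempt and no reset: what is moved stays moved. The work goes in short steps, Python scripts to look and compute and a tool call to move; the robot and the scene stay as the last step left them, time stands still between calls to the robot, and variables do not carry over. Pictures are saved under pics/ and viewed, at most 10 in all, crops included, and the job is handed in when it is done.

Besides the shell and the picture viewer there is one more tool, called after "Emit:" as name(argument=value, ...) on one line, values as JSON. apply_moves: Moves the arm, as the interface text tells. Its arguments: {"type":"object","properties":{"steps":{"type":"array","items":{"type":"array","items":{"type":"array","items":{"type":"number"}}}}},"required":["steps"]}

```bash
ls; mkdir -p pics; python3 - <<'E'
from rig import bot
import cv2,numpy as np
s=bot.read_state();print(s['time_s'],s['position'],s['tcp_rot'])
for n in("scene","top"):
    cv2.imwrite(f"pics/{n}0.png",bot.capture(n));m=bot.camera_model(n);print(n,m)
E
```

```text
pics
0.0 [ 0.21408056 -0.58644252  0.23256482] [[ 9.39447673e-01  3.42692169e-01 -3.83207467e-04]
 [ 3.42692187e-01 -9.39445351e-01  2.12069459e-03]
 [ 3.66742957e-04 -2.12360381e-03 -9.99997678e-01]]
scene {'intrinsics': array([[478.32697389,   0.        , 285.03930328],
       [  0.        , 478.32697389, 213.00048942],
       [  0.        ,   0.        ,   1.        ]]), 'k1': -0.046251968718639125, 'R': array([[ 0.8631354 ,  0.50491406, -0.00768615],
       [ 0.32757875, -0.57144   , -0.7524284 ],
       [-0.38430385,  0.64692977, -0.65862921]]), 't': array([-0.35775032, -0.12204595,  1.40667768])}
top {'intrinsics': array([[460.71935039,   0.        , 281.96967941],
       [  0.        , 460.71935039, 213.62630711],
       [  0.        ,   0.        ,   1.        ]]), 'k1': 0.03337620445204675, 'R': array([[ 0.01407824, -0.99988493, -0.00565154],
       [-0.98643259, -0.01296383, -0.16365418],
       [ 0.16356209,  0.00787883, -0.98650158]]), 't': array([-0.04095598,  0.4774867 ,  1.22222285])}
```

View pics/top0.png

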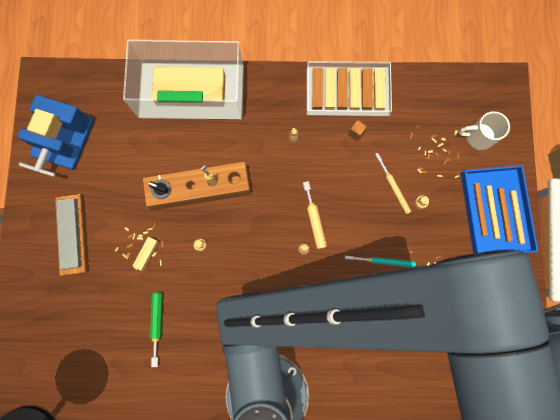

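View pics/scene0.png

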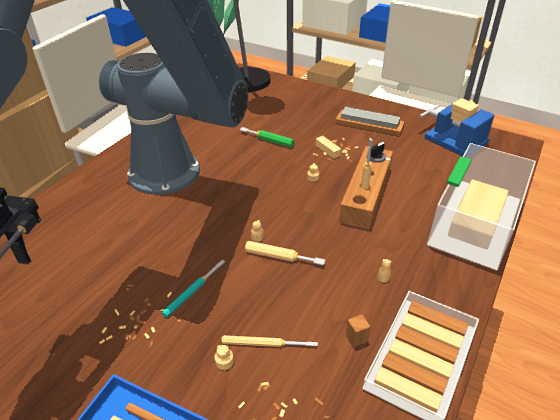

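The top view shows the stout at about (315,215) with its blade up at (307,185). The slim runs from (378,155) to its butt at (408,212). The block runs from (145,195) to (248,175), with the wide well at (235,178) and the knob at (159,188). Next I measure these.

```bash
cat > h.py <<'E'
from rig import bot
import cv2,numpy as np
def ray(m,uv):
    K=m['intrinsics'];d=np.array([(uv[0]-K[0,2])/K[0,0],(uv[1]-K[1,2])/K[1,1]]);p=d.copy()
    for _ in range(20): p=d/(1+m['k1']*(p@p))
    return -m['R'].T@m['t'], m['R'].T@np.array([*p,1.])
def onz(m,uv,z):
    o,d=ray(m,uv);return o+d*(z-o[2])/d[2]
def proj(m,X):
    c=m['R']@np.asarray(X,float)+m['t'];p=c[:2]/c[2];p=p*(1+m['k1']*(p@p))
    return p*np.diag(m['intrinsics'])[:2]+m['intrinsics'][:2,2]
def two(m1,u1,m2,u2):
    o1,d1=ray(m1,u1);o2,d2=ray(m2,u2)
    s=np.linalg.lstsq(np.c_[d1,-d2],o2-o1,rcond=None)[0]
    a,b=o1+s[0]*d1,o2+s[1]*d2
    return (a+b)/2,np.linalg.norm(a-b)
E
python3 - <<'E'
from h import *
im=cv2.imread('pics/top0.png');m=bot.camera_model('top')
hsv=cv2.cvtColor(im,cv2.COLOR_BGR2HSV)
for n,p in dict(st=(315,220),sl=(398,192),blk=(220,185),blk2=(175,190)).items(): print(n,hsv[p[1],p[0]])
def tool(n,box,z):
    x0,y0,x1,y1=box
    mk=cv2.inRange(hsv,(14,60,130),(32,190,255)); q=np.zeros_like(mk);q[y0:y1,x0:x1]=mk[y0:y1,x0:x1]
    c,_=cv2.findContours(q,0,1);c=max(c,key=cv2.contourArea)
    pts=np.array([onz(m,p,z)[:2]*1000 for p in c[:,0].astype(float)],np.float32)
    print(n,cv2.minAreaRect(c),'world',cv2.minAreaRect(pts))
tool('stout',(295,180,335,255),.013);tool('slim',(370,145,415,216),.008)
mk=cv2.inRange(hsv,(5,100,110),(16,255,255));q=np.zeros_like(mk);q[155:215,138:256]=mk[155:215,138:256]
c,_=cv2.findContours(q,0,1);c=max(c,key=cv2.contourArea)
pts=np.array([onz(m,p,.062)[:2]*1000 for p in c[:,0].astype(float)],np.float32)
print('block',cv2.minAreaRect(c),'world',cv2.minAreaRect(pts))
a=cv2.resize(im[150:220,130:260],None,fx=6,fy=6,interpolation=cv2.INTER_CUBIC)
cv2.imwrite('pics/blk.png',a)
E
```

```text
st [ 28  94 254]
sl [ 26 105 254]
blk [ 14 171 228]
blk2 [ 14 174 226]
stout ((316.2281188964844, 225.56593322753906), (46.79605484008789, 10.778701782226562), 76.37300109863281) world ((450.4847412109375, -129.9092559814453), (130.88626098632812, 30.0051212310791), 13.522045135498047)
slim ((397.78021240234375, 192.8471221923828), (46.12942123413086, 6.943356037139893), 61.38954162597656) world ((547.2063598632812, -359.4158935546875), (129.76258850097656, 19.953166961669922), 26.8876895904541)
block ((196.5, 184.5), (59.0, 117.0), 90.0) world ((552.15771484375, 199.99752807617188), (164.16786193847656, 322.1242370605469), 0.7723280191421509)
```

View pics/blk.png

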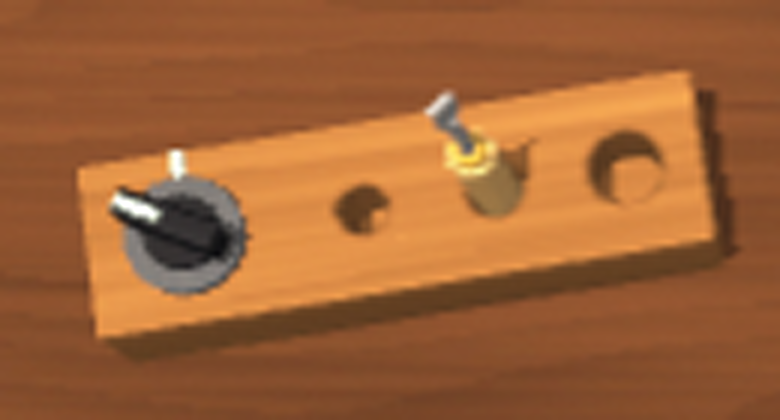

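The crop shows the block's top corners at (78,170), (690,72), (716,237) and (97,337). The wide well is at (626,170), the narrow well at (362,210), and the plate at (185,236). The index mark is at (177,165), and the knob's white end is at about (120,203), pointing left. So the knob needs a clockwise turn.

```bash
python3 - <<'E'
from h import *
m=bot.camera_model('top')
f=lambda c,z:onz(m,(130+(c[0]+.5)/6-.5,150+(c[1]+.5)/6-.5),z)[:2]*1000
C=np.array([f(c,.062) for c in((78,170),(690,72),(716,237),(97,337))])
print(C.round(1));print('sides',[np.linalg.norm(C[i]-C[(i+1)%4]).round(1) for i in range(4)])
cen=C.mean(0);y=(C[0]+C[3]-C[1]-C[2]);y/=np.linalg.norm(y);x=np.array([y[1],-y[0]])
print('cen',cen,'yaw',np.degrees(np.arctan2(x[1],x[0])))
for n,v in dict(wide=-105,mid=-45,narrow=15,knob=95).items(): print(n,(cen+y*v).round(1))
print('meas wide',f((626,170),.062),'narrow',f((362,210),.062),'plate',f((185,236),.068),'idx',f((177,165),.064))
a,b=f((120,203),.1),f((222,243),.1);print('bar',a,b,np.linalg.norm(a-b),np.degrees(np.arctan2(*(a-b)[::-1])))
# tools: axes via handle extents, drop shine bias
im=cv2.imread('pics/top0.png');hsv=cv2.cvtColor(im,cv2.COLOR_BGR2HSV)
for n,(x0,y0,x1,y1),z in(('stout',(295,175,335,255),.013),('slim',(370,145,415,216),.008)):
    v=np.zeros(im.shape[:2],np.uint8);s=hsv[y0:y1,x0:x1];v[y0:y1,x0:x1]=((s[...,2]>150)).astype(np.uint8)
    _,L,st,_=cv2.connectedComponentsWithStats(v);k=1+np.argmax(st[1:,4]);ys,xs=np.where(L==k)
    P=np.array([onz(m,p,z)[:2]*1000 for p in np.c_[xs,ys].astype(float)]);vx,vy,px,py=cv2.fitLine(P.astype(np.float32),2,0,.01,.01).ravel()
    d=np.array([vx,vy]);d*=np.sign(d[0]);t=(P-[px,py])@d;print(n,'ang',np.degrees(np.arctan2(d[1],d[0])),'len',np.ptp(t),'butt',[px,py]+d*t.min(),'tip',[px,py]+d*t.max())
E
```

```text
[[567.6 345.7]
 [617.3  69.8]
 [540.5  56. ]
 [490.9 332.4]]
sides [np.float64(280.3), np.float64(78.1), np.float64(280.8), np.float64(77.9)]
cen [554.09926833 200.94916643] yaw 10.193538797045278
wide [572.7  97.6]
mid [562.1 156.7]
narrow [551.4 215.7]
knob [537.3 294.4]
meas wide [571.05913998  97.59138702] narrow [550.87162903 216.43496624] plate [536.4483647  293.98158569] idx [570.11596854 300.54845238]
bar [543.86522355 314.29618807] [526.57157204 268.76298209] 48.70670620870432 69.20306907015294
stout ang 16.600739 len 194.85729161231149 butt [ 389.59239801 -152.45542617] tip [576.32782124 -96.78455988]
slim ang 20.524233 len 192.98878491525272 butt [ 489.45034149 -386.17980089] tip [ 670.18896526 -318.51725341]
```

```bash
cat >> h.py <<'E'
def axis(im,m,poly,z,lo=(14,50,130),hi=(34,200,255)):
    "pale handle inside poly -> axis angle, ends on plane z (mm)"
    k=cv2.inRange(cv2.cvtColor(im,cv2.COLOR_BGR2HSV),lo,hi);w=np.zeros_like(k);cv2.fillPoly(w,[np.array(poly,np.int32)],255)
    _,L,st,_=cv2.connectedComponentsWithStats(k&w);i=1+np.argmax(st[1:,4]);ys,xs=np.where(L==i)
    P=np.array([onz(m,p,z)[:2]*1000 for p in np.c_[xs,ys].astype(float)]);c=P.mean(0);d=np.linalg.svd(P-c)[2][0];d*=np.sign(d[0])
    t=(P-c)@d;n=(P-c)@np.array([-d[1],d[0]]);return np.degrees(np.arctan2(d[1],d[0])),c+d*t.min(),c+d*t.max(),np.ptp(t),np.ptp(n)
def rel(s,target,R=None):
    "shift in tool axes (cm), turn (deg) from state s"
    from scipy.spatial.transform import Rotation as Q
    A=np.array(s['tcp_rot']);o=(A.T@(np.array(target)-s['position'])*100).round(2)
    return o,(None if R is None else Q.from_matrix(A.T@R).as_rotvec(degrees=True).round(2))
def down(yaw,lean=0):
    "tool x along yaw, z down; ry=lean about tool y"
    from scipy.spatial.transform import Rotation as Q
    c,s=np.cos(np.radians(yaw)),np.sin(np.radians(yaw));A=np.array([[c,s,0],[s,-c,0],[0,0,-1.]])
    return A@Q.from_euler('y',lean,degrees=True).as_matrix()
E
python3 - <<'E'
from h import *
np.set_printoptions(precision=2,suppress=True)
for n,polys in dict(top=[[(300,195),(322,195),(334,252),(312,252),(310,240)],[(370,150),(385,150),(415,212),(400,218)]],scene=[[(240,243),(262,235),(330,258),(320,272),(248,262)],[(215,335),(285,332),(285,350),(240,350),(215,345)]]).items():
    im=cv2.imread(f'pics/{n}0.png');m=bot.camera_model(n)
    for p,z in zip(polys,(.013,.008)): print(n,axis(im,m,p,z))
s=bot.read_state()
print(rel(s,(.47,-.125,.2),down(14.5)))
E
```

```text
top (np.float64(13.809597892101877), array([ 386.89, -145.45]), array([ 514.02, -114.2 ]), np.float64(130.91425684904422), np.float64(30.275176036678726))
top (np.float64(26.78986906848881), array([ 489.26, -388.6 ]), array([ 605.09, -330.12]), np.float64(129.75710940800423), np.float64(20.025130030211308))
scene (np.float64(8.422222999539084), array([ 383.63, -137.42]), array([ 515.63, -117.88]), np.float64(133.43713512990428), np.float64(66.533429600479))
scene (np.float64(26.411629873396244), array([ 490.61, -387.62]), array([ 605.74, -330.44]), np.float64(128.5473808583595), np.float64(20.923444459492316))
(array([ 39.86, -34.58,   3.35]), array([-0.11, -0.01,  5.54]))
```

Emit:
apply_moves(steps=[[[40,-34.5,3.3,0,0,6,1],[40,-34.5,3.3,0,0,6,1],[40,-34.5,3.3,0,0,6,1],[40,-34.5,3.3,0,0,6,1],[40,-34.5,3.3,0,0,6,1],[40,-34.5,3.3,0,0,6,1],[40,-34.5,3.3,0,0,6,1],[40,-34.5,3.3,0,0,6,1],[40,-34.5,3.3,0,0,6,1],[40,-34.5,3.3,0,0,6,1],[40,-34.5,3.3,0,0,6,1],[40,-34.5,3.3,0,0,6,1]]])

```text
time_s: 1.6
position: [0.4714, -0.127, 0.2005]
tcp_rot: [[0.971, 0.241, -0.0], [0.241, -0.971, -0.0], [-0.0, 0.0, -1.0]]
force: [0.6, -0.1, 0.6]
opening: 1.0
grasp_force: 0.0
```

```bash
python3 - <<'E'
from h import *
np.set_printoptions(precision=4,suppress=True)
s=bot.read_state();print(s['time_s'],s['position'],s['joint_positions'],s['force'],s['opening']);print(s['tcp_rot'])
m=bot.camera_model('wrist');im=bot.capture('wrist');cv2.imwrite('pics/w1.png',im);print(m,proj(m,(.388,-.145,.013)),proj(m,(.388+.097*1.2,-.145+.024*1.2,.013)))
E
```

```text
1.6 [ 0.4714 -0.127   0.2005] [-28.2179  22.5294 103.4179  -0.0165  54.0554  47.8514] [ 0.6194 -0.1108  0.6401] 1.0002731157601945
[[ 0.9705  0.2409 -0.0002]
 [ 0.2409 -0.9705 -0.0002]
 [-0.0002  0.0001 -1.    ]]
{'intrinsics': array([[344.0588,   0.    , 285.3479],
       [  0.    , 344.0588, 211.447 ],
       [  0.    ,   0.    ,   1.    ]]), 'k1': -0.00980688258729696, 'R': array([[ 0.2405, -0.9706,  0.0001],
       [-0.9269, -0.2297,  0.2968],
       [-0.2881, -0.0715, -0.9549]]), 't': array([-0.2368,  0.3826,  0.4871])} [282.8632 266.8757] [282.6437 156.0732]
```

View pics/w1.png

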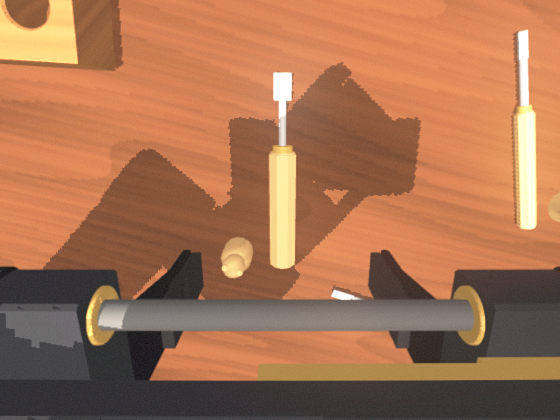

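The wrist view shows the stout's handle from its butt at (283,266) to (283,150), which agrees with the predicted (283,267). The axis is confirmed. A figure stands at (237,258), clear of the grasp.

Emit:
apply_moves(steps=[[[1.6,-0.2,6,0,-10,0,1],[1.6,-0.2,11,0,-20,0,1],[1.6,-0.2,12,0,-25,0,1],[1.6,-0.2,12,0,-25,0,1],[1.6,-0.2,15,0,-25,0,0.6],[1.6,-0.2,17,0,-25,0,0.2],[1.6,-0.2,18,0,-25,0,0.2],[1.6,-0.2,18.4,0,-25,0,0.2],[1.6,-0.2,18.4,0,-25,0,0.2]]])

```text
time_s: 2.78
position: [0.487, -0.1203, 0.0169]
tcp_rot: [[0.88, 0.242, -0.409], [0.22, -0.97, -0.103], [-0.422, 0.0, -0.907]]
force: [-0.4, -0.4, 0.1]
opening: 0.616
grasp_force: 0.0
```

```bash
python3 - <<'E'
from h import *
np.set_printoptions(precision=4,suppress=True)
s=bot.read_state();print(s['time_s'],s['position'],s['joint_positions'],s['force'],s['opening']);print(s['tcp_rot'])
m=bot.camera_model('wrist');im=bot.capture('wrist');cv2.imwrite('pics/w2.png',im)
E
```

```text
2.775 [ 0.487  -0.1203  0.0169] [-18.8438  49.0843  91.6269 -15.1319  61.4911  66.9911] [-0.4246 -0.3959  0.0792] 0.6160470600141719
[[ 0.8795  0.2425 -0.4094]
 [ 0.2197 -0.9702 -0.1027]
 [-0.4221  0.0003 -0.9066]]
```

View pics/w2.png

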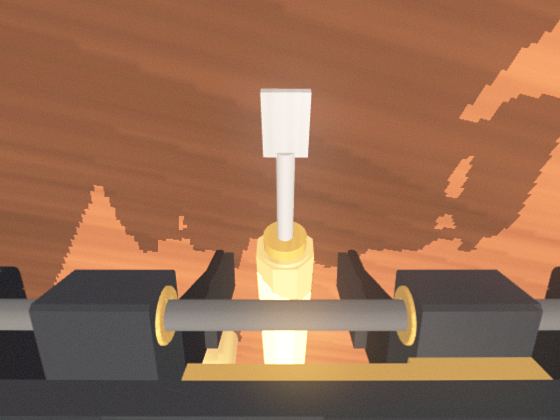

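The handle is centred between the fingers at x≈285. I close and lift.

Emit:
apply_moves(steps=[[[0,0,0,0,0,0,-1],[0,0,0,0,0,0,-1],[0,0,0,0,0,0,-1],[0,0,0,0,0,0,-1],[-2.1,0,-4.5,0,0,0,-1],[-4.2,0,-9,0,0,0,-1],[-6.3,0,-13.5,0,0,0,-1],[-8.4,0,-18,0,0,0,-1],[-8.4,0,-18,0,0,0,-1]]])

```text
time_s: 3.95
position: [0.489, -0.1208, 0.2187]
tcp_rot: [[0.883, 0.243, -0.402], [0.219, -0.97, -0.105], [-0.416, 0.005, -0.91]]
force: [0.7, 0.0, -0.3]
opening: 0.3
grasp_force: 30.0
```

```bash
python3 - <<'E'
from h import *
np.set_printoptions(precision=4,suppress=True)
s=bot.read_state();print(s['time_s'],s['position'],s['joint_positions'],s['force'],s['opening'],s['grasp_force']);print(s['tcp_rot'])
# kinematic fit: planar r/z of wrist chain, standard spherical wrist, lateral offset D
from scipy.optimize import least_squares
from scipy.spatial.transform import Rotation as Q
D=[([-80.185,30.224,82.088,0,67.689,-10.227],[.21408,-.58644,.23256],None),
([-28.2179,22.5294,103.4179,-.0165,54.0554,47.8514],[.4714,-.127,.2005],[[.9705,.2409,-.0002],[.2409,-.9705,-.0002],[-.0002,.0001,-1]]),
([-18.8438,49.0843,91.6269,-15.1319,61.4911,66.9911],[.487,-.1203,.0169],[[.8795,.2425,-.4094],[.2197,-.9702,-.1027],[-.4221,.0003,-.9066]]),
(list(s['joint_positions']),list(s['position']),np.array(s['tcp_rot']))]
def fk(q,p,s4=1,s6=1):
    h,L1,L2,Lt,a1,a3,d=p;e=lambda ax,v:Q.from_euler(ax,v,degrees=True)
    R=e('z',q[0]);R=R*e('y',q[1]);x=np.array([0,0,h])+e('z',q[0]).apply([a1,d,0])
    x=x+R.apply([0,0,L1]);R=R*e('y',q[2]);x=x+R.apply([a3,0,L2])
    R=R*e('z',s4*q[3])*e('y',q[4]);x=x+R.apply([0,0,Lt]);R=R*e('z',s6*q[5]);return x,R.as_matrix()
p0=[.35,.45,.4,.3,0,0,.11]
for s4 in(1,-1):
    f=lambda p:np.concatenate([(fk(q,p,s4)[0]-x) for q,x,_ in D]+[.02*(np.array(p)-p0)])
    r=least_squares(f,p0);print(s4,r.x,abs(r.fun[:12]).max())
    for s6 in(1,-1):
        for q,x,A in D[1:]: print(s6,Q.from_matrix(fk(q,r.x,s4,s6)[1].T@np.array(A)).as_rotvec(degrees=True))
E
```

```text
3.95 [ 0.489  -0.1208  0.2187] [-18.8237  32.1191  86.0929 -13.3721  82.8449  61.335 ] [ 0.7496  0.0049 -0.3107] 0.2995650790070294 29.985231589525938
[[ 0.8828  0.2428 -0.4021]
 [ 0.2188 -0.9701 -0.1054]
 [-0.4156  0.005  -0.9095]]
1 [0.2733 0.5856 0.3902 0.2939 0.0014 0.1125 0.1109] 0.0005638517125787779
1 [ 0.0022 -0.0005 90.    ]
1 [ 0.0011 -0.0005 89.9993]
1 [-0.  0. 90.]
-1 [  -0.0025   -0.0017 -174.2972]
-1 [  -0.001    -0.0009 -136.0185]
-1 [   0.       -0.     -147.3301]
-1 [0.2085 0.3792 0.4414 0.0274 0.0195 0.102  0.0741] 0.05972159909724817
1 [ 0.0007 -0.0302 89.9807]
1 [-10.671  -26.4268  73.8599]
1 [ -8.2108 -28.0153  84.928 ]
-1 [  -0.0313    0.0271 -174.3165]
-1 [ -25.3578   25.3556 -147.22  ]
-1 [ -25.3654   25.3654 -147.2125]
```

```bash
cat > kin.py <<'E'
from h import *
from scipy.optimize import least_squares
from scipy.spatial.transform import Rotation as Q
P=[0.2733,0.5856,0.3902,0.2939,0.0014,0.1125,0.1109]
LO=np.array([-176.69,-43.24,12.49,-82,0,-163.58]);HI=np.array([176.69,126.21,139.97,262,151.66,163.58])
def fk(q,p=P):
    h,L1,L2,Lt,a1,a3,d=p;e=lambda ax,v:Q.from_euler(ax,v,degrees=True)
    R=e('z',q[0]);R=R*e('y',q[1]);x=np.array([0,0,h])+e('z',q[0]).apply([a1,d,0])
    x=x+R.apply([0,0,L1]);R=R*e('y',q[2]);x=x+R.apply([a3,0,L2]);w=x
    R=R*e('z',q[3])*e('y',q[4]);x=x+R.apply([0,0,Lt]);return x,(R*e('z',q[5]+90)).as_matrix(),w
def ik(x,A,q0):
    f=lambda q:np.r_[(fk(q)[0]-x)*10,Q.from_matrix(fk(q)[1].T@A).as_rotvec()]
    r=least_squares(f,np.clip(q0,LO+.1,HI-.1),bounds=(LO,HI),x_scale=50);return r.x,abs(r.fun).max()
def stand(psi,tilt=25):
    c,s=np.cos(np.radians(psi)),np.sin(np.radians(psi))
    x=np.array([0,0,1.]);z=np.array([c,s,0]);A=np.c_[x,np.cross(z,x),z]
    return A@Q.from_euler('y',-tilt,degrees=True).as_matrix()
E
python3 - <<'E'
from kin import *
np.set_printoptions(precision=0,suppress=True)
s=bot.read_state();q0=np.array(s['joint_positions'])
for n,W in(('wide',(.572,.0976)),('narrow',(.551,.216))):
  for psi in range(-120,150,15):
    A=stand(psi)
    q=q0
    x=np.array([*W,.112])-.003*A[:,2]
    best=None
    for j4 in(-60,0,60,120,180):
        g=q0.copy();g[3]=j4;g[5]=0
        r=ik(x,A,g)
        if r[1]<1e-3 and (best is None or abs(r[0]-q0).max()<abs(best-q0).max()): best=r[0]
    if best is not None: print(n,psi,best,fk(best)[2]*1000)
E
```

```text
wide -120 [  17.   62.   63.  -41.  108. -126.] [707. 331. 237.]
wide -105 [  20.   59.   72.  -48.   97. -129.] [642. 358. 237.]
wide -90 [  23.   56.   81.  -57.   86. -129.] [572. 367. 237.]
wide -75 [  25.   54.   91.  -67.   75. -126.] [502. 358. 237.]
wide -60 [  25.   52.  101.  -82.   66. -120.] [438. 331. 238.]
wide -45 [  24.   51.  112.  257.   60. -109.] [382. 288. 237.]
wide -30 [ 19.  51. 122. 232.  60. -96.] [339. 232. 237.]
wide -15 [ 10.  54. 130. 204.  68. -88.] [312. 167. 237.]
wide 0 [ -3.  57. 136. 178.  77. -91.] [303.  98. 237.]
wide 15 [-16.  57. 136. 152.  77. -97.] [312.  28. 237.]
wide 30 [-25.  55. 132. 127.  69. -96.] [339. -37. 237.]
wide 45 [-30.  52. 124. 103.  64. -86.] [382. -93. 237.]
wide 60 [-31.  51. 115.  82.  66. -74.] [ 437. -135.  237.]
wide 75 [-30.  51. 104.  66.  73. -66.] [ 502. -162.  237.]
wide 90 [-27.  53.  94.  54.  83. -61.] [ 572. -171.  237.]
wide 105 [-24.  55.  84.  45.  93. -59.] [ 642. -162.  237.]
wide 120 [-20.  58.  74.  37. 103. -61.] [ 707. -135.  237.]
wide 135 [-15.  61.  66.  29. 113. -64.] [762. -93. 237.]
narrow -120
[... 338 characters left out ...]
   51.  112.  253.   59. -108.] [318. 351. 237.]
narrow -15 [ 29.  51. 122. 226.  60. -95.] [291. 286. 237.]
narrow 0 [ 19.  54. 130. 199.  68. -89.] [282. 216. 237.]
narrow 15 [  7.  56. 134. 172.  75. -92.] [291. 146. 237.]
narrow 30 [ -5.  56. 134. 147.  73. -96.] [318.  81. 237.]
narrow 45 [-14.  53. 129. 122.  66. -92.] [361.  26. 237.]
narrow 60 [-18.  51. 121.  98.  64. -81.] [416. -17. 237.]
narrow 75 [-18.  51. 111.  78.  67. -70.] [481. -44. 237.]
narrow 90 [-17.  52. 101.  64.  75. -63.] [551. -53. 237.]
narrow 105 [-14.  54.  90.  52.  85. -59.] [621. -44. 237.]
narrow 120 [-11.  56.  80.  44.  96. -58.] [686. -17. 237.]
narrow 135 [ -7.  59.  70.  36. 106. -60.] [741.  26. 237.]
```

```bash
cat >> kin.py <<'E'
def plan(s,x,A,n=16,q0=None):
    "relative move to pose; prints worst IK residual and joints along straight path"
    B=np.array(s['tcp_rot']);p=np.array(s['position']);x=np.array(x);v=Q.from_matrix(B.T@A).as_rotvec()
    q=np.array(s['joint_positions']) if q0 is None else q0;w=0;st=0
    for t in np.linspace(0,1,n+1):
        qq,e=ik(p+t*(x-p),B@Q.from_rotvec(t*v).as_matrix(),q);w=max(w,e);st=max(st,abs(qq-q).max());q=qq
        if int(round(t*n))%4==0: print(q.round(0),fk(q)[2].round(2))
    print('shift cm',(B.T@(x-p)*100).round(2),'turn',np.degrees(v).round(2),'res',w,'maxstep',st);return q
E
python3 - <<'E'
from kin import *
s=bot.read_state()
A=np.array(s['tcp_rot']);tilt=np.degrees(np.arctan2(-A[2,0],-A[2,2]));print('tilt',tilt)
for psi in(60,75,90):
    B=stand(psi,25);print(psi);q=plan(s,np.array([.572,.0976,.25])-.003*B[:,2],B)
E
```

```text
tilt 24.55935765058722
60
[-19.  32.  86. -13.  83.  61.] [ 0.61 -0.09  0.49]
[-22.  25.  94.   3.  68.  43.] [ 0.54 -0.09  0.52]
[-26.  21. 103.  26.  58.  14.] [ 0.48 -0.11  0.51]
[-30.  24. 110.  54.  58. -22.] [ 0.44 -0.13  0.46]
[-31.  33. 113.  75.  70. -54.] [ 0.44 -0.14  0.38]
shift cm [ 10.58 -18.96  -8.53] turn [ 17.82  84.41 -47.52] res 1.0194387001227767e-10 maxstep 9.174840601657051
75
[-19.  32.  86. -13.  83.  61.] [ 0.61 -0.09  0.49]
[-22.  26.  93.   4.  71.  38.] [ 0.55 -0.1   0.52]
[-27.  24.  99.  26.  65.   9.] [ 0.5  -0.13  0.5 ]
[-30.  28. 103.  48.  69. -24.] [ 0.48 -0.15  0.45]
[-30.  36. 103.  63.  80. -50.] [ 0.5  -0.16  0.38]
shift cm [ 10.63 -18.92  -8.55] turn [ 23.45  80.4  -62.83] res 9.667988872033577e-11 maxstep 8.147097434671988
90
[-19.  32.  86. -13.  83.  61.] [ 0.61 -0.09  0.49]
[-22.  27.  91.   4.  74.  35.] [ 0.56 -0.11  0.51]
[-27.  26.  95.  24.  72.   4.] [ 0.53 -0.14  0.5 ]
[-29.  31.  96.  42.  79. -25.] [ 0.53 -0.17  0.45]
[-27.  40.  93.  54.  91. -49.] [ 0.57 -0.17  0.38]
shift cm [ 10.69 -18.89  -8.58] turn [ 28.99  75.19 -77.93] res 9.667988872033577e-11 maxstep 7.813040158003182
```

Emit:
apply_moves(steps=[[[10.6,-18.9,-8.5,23.5,80.4,-62.8,-1],[10.6,-18.9,-8.5,23.5,80.4,-62.8,-1],[10.6,-18.9,-8.5,23.5,80.4,-62.8,-1],[10.6,-18.9,-8.5,23.5,80.4,-62.8,-1],[10.6,-18.9,-8.5,23.5,80.4,-62.8,-1],[10.6,-18.9,-8.5,23.5,80.4,-62.8,-1],[10.6,-18.9,-8.5,23.5,80.4,-62.8,-1],[10.6,-18.9,-8.5,23.5,80.4,-62.8,-1],[10.6,-18.9,-8.5,23.5,80.4,-62.8,-1],[10.6,-18.9,-8.5,23.5,80.4,-62.8,-1],[10.6,-18.9,-8.5,23.5,80.4,-62.8,-1],[10.6,-18.9,-8.5,23.5,80.4,-62.8,-1],[10.6,-18.9,-8.5,23.5,80.4,-62.8,-1],[10.6,-18.9,-8.5,23.5,80.4,-62.8,-1],[10.6,-18.9,-8.5,23.5,80.4,-62.8,-1],[10.6,-18.9,-8.5,23.5,80.4,-62.8,-1]]])

```text
time_s: 5.95
position: [0.5689, 0.0954, 0.2477]
tcp_rot: [[0.118, 0.966, 0.231], [0.405, -0.259, 0.877], [0.907, -0.009, -0.422]]
force: [0.1, 0.1, -1.1]
opening: 0.292
grasp_force: 30.0
```

```bash
python3 - <<'E'
from kin import *
np.set_printoptions(precision=4,suppress=True)
s=bot.read_state();A=np.array(s['tcp_rot']);print(s['time_s'],s['position'],s['joint_positions'],s['force'],s['opening']);print(A)
R=Q.from_euler('y',25,degrees=True).as_matrix();print('tool axis (pred)',(A@R)[:,0])
T,S=[bot.capture(n) for n in('top','scene')]
mt,ms=[bot.camera_model(n) for n in('top','scene')]
g=np.array(s['position'])+.003*A[:,2];b=(A@R)[:,0]
for n,d in(('butt',-.1),('grip',0),('tip',.092)): print(n,proj(mt,g+b*d),proj(ms,g+b*d))
c=lambda I,p:cv2.resize(I[max(int(p[1])-60,0):int(p[1])+60,int(p[0])-60:int(p[0])+60],(480,480),interpolation=cv2.INTER_CUBIC)
u,v=proj(mt,g),proj(ms,g);print('origins',u.astype(int)-60,v.astype(int)-60)
cv2.imwrite('pics/v1.png',np.hstack([cv2.resize(c(T,u),(400,400)),cv2.resize(c(S,v),(400,400))]));cv2.imwrite('pics/top1.png',T);cv2.imwrite('pics/sc1.png',S)
E
```

```text
5.95 [0.5689 0.0954 0.2477] [-30.1669  36.6929 103.4385  62.4822  80.2486 -50.5684] [ 0.11    0.1087 -1.1007] 0.29224176104692356
[[ 0.1176  0.9658  0.2309]
 [ 0.4053 -0.259   0.8767]
 [ 0.9066 -0.0095 -0.4219]]
tool axis (pred) [ 0.009  -0.0032  1.    ]
butt [229.9762 170.8311] [360.1385 170.7833]
grip [225.0895 159.48  ] [364.5699 135.4944]
tip [219.7221 147.0164] [369.0972  99.1373]
origins [165  99] [304  75]
```

View pics/v1.png

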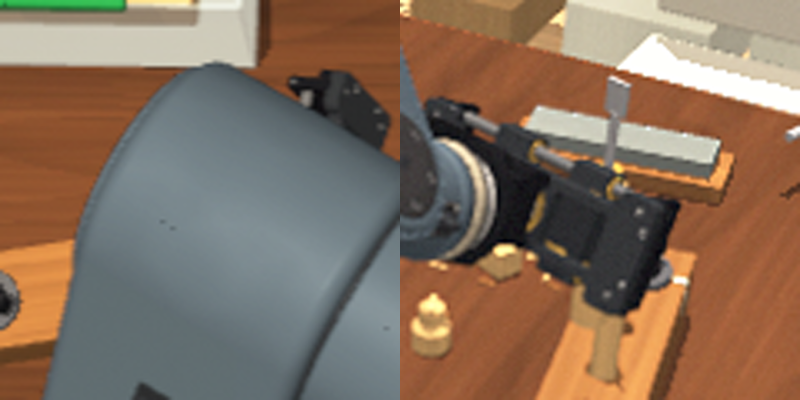

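The blade tip in the scene crop is at (619,82), or (369.7,99.6) in the full picture, against a predicted (369.1,99.1). The handle's lower end is at about (597,320) in the crop, which I check numerically.

```bash
python3 - <<'E'
from h import *
I=cv2.imread('pics/sc1.png');h=cv2.cvtColor(I,cv2.COLOR_BGR2HSV);m=bot.camera_model('scene')
for r in range(158,186,2): print(r,' '.join('%d/%d/%d'%tuple(h[r,c]) for c in range(350,374,2)))
print('third top/handle-top/mouth',proj(m,(.562,.157,.201)),proj(m,(.562,.157,.127)),proj(m,(.562,.157,.062)),'wide',proj(m,(.572,.0976,.062)))
E
```

```text
158 8/128/102 110/17/45 96/24/53 18/128/98 17/53/67 98/18/57 105/9/54 135/9/56 130/13/58 128/18/57 110/15/52 108/24/54
160 12/165/189 11/158/155 9/123/93 15/113/97 17/123/126 114/23/55 102/22/57 105/9/59 105/9/57 90/15/50 15/17/152 120/23/45
162 11/157/146 11/158/152 10/160/142 16/134/170 16/127/159 120/29/53 120/9/56 120/4/60 6/14/92 108/23/55 135/18/58 150/7/38
164 11/162/146 11/153/140 10/166/134 17/133/175 16/119/152 110/41/56 98/19/55 0/0/62 15/7/78 120/18/58 126/23/55 120/28/36
166 11/161/136 11/160/137 10/154/142 17/132/174 16/132/187 17/114/125 130/14/53 105/39/52 114/23/55 135/18/56 105/11/47 60/27/28
168 11/157/138 10/163/139 12/152/144 16/130/180 16/131/181 16/133/186 16/132/176 15/105/114 0/0/51 107/47/49 107/51/35 11/155/99
170 10/158/142 11/160/140 11/153/150 16/129/178 16/132/181 16/134/185 16/130/187 17/133/171 17/130/173 16/126/168 16/131/132 13/167/209
172 11/159/141 10/158/139 13/167/209 14/154/222 16/136/188 17/129/182 16/130/184 17/130/177 16/129/190 17/135/182 17/134/158 13/160/115
174 11/156/137 10/152/138 14/162/236 14/161/228 14/161/234 14/161/233 15/142/197 
[... 178 characters left out ...]
3 14/159/243
178 10/161/135 13/167/226 14/164/229 14/161/230 14/160/234 14/159/240 16/136/175 16/133/192 16/130/186 16/131/179 14/164/221 15/162/240
180 12/166/169 14/158/237 13/161/226 14/159/232 14/160/234 14/162/241 16/131/175 17/131/189 17/130/184 17/130/173 14/160/233 14/156/242
182 12/168/220 14/158/232 14/164/224 13/161/228 14/161/236 14/155/233 16/128/178 16/131/189 16/130/183 17/129/168 14/157/237 14/161/238
184 14/160/233 14/164/227 14/162/225 14/160/233 14/159/239 13/161/168 16/128/177 17/133/188 17/129/182 17/131/163 14/161/238 14/157/235
third top/handle-top/mouth [369.38856546 139.41091781] [366.27076085 164.32288781] [363.71412348 184.63644407] wide [358.04806663 198.34311222]
```

```bash
python3 - <<'E'
from h import *
from scipy.ndimage import binary_fill_holes
for n,box,seeds in(('scene',(325,120,405,240),None),('top',(138,155,256,215),None)):
    I=cv2.imread(f'pics/{n}0.png');h=cv2.cvtColor(I,cv2.COLOR_BGR2HSV);m=bot.camera_model(n)
    k=np.zeros(h.shape[:2],np.uint8);x0,y0,x1,y1=box;k[y0:y1,x0:x1]=cv2.inRange(h,(12,135,195),(18,190,255))[y0:y1,x0:x1]
    _,L,st,_=cv2.connectedComponentsWithStats(k);i=1+np.argmax(st[1:,4]);c,_=cv2.findContours((L==i).astype(np.uint8),0,1)
    pts=np.array([onz(m,p,.062)[:2]*1000 for p in c[0][:,0].astype(float)],np.float32);print(n,'face',cv2.minAreaRect(pts))
    # well mouths: non-face pixels inside
    for w,W,rad in(('wide',(572,97.6),17),('narrow',(551,216),11.5)):
        g=[(u,v) for v in range(y0,y1) for u in range(x0,x1) if np.hypot(*(onz(m,(u,v),.062)[:2]*1000-W))<rad+7]
        d=np.array([onz(m,p,.062)[:2]*1000 for p in g if L[p[1],p[0]]!=i])
        print(w,len(d),'bbox centre',(d.min(0)+d.max(0))/2,np.ptp(d,0),'mean',d.mean(0)) if len(d) else 0
E
```

```text
scene face ((556.3995971679688, 199.6773223876953), (80.02889251708984, 279.8674621582031), 10.215506553649902)
wide 101 bbox centre [575.84173216  95.34532646] [34.27869904 34.33364595] mean [575.62742185  95.77850835]
narrow 70 bbox centre [549.86010291 215.28940446] [30.6436283  35.10636784] mean [549.18902204 214.73509436]
top face ((554.7005615234375, 201.35504150390625), (78.7918472290039, 279.7265930175781), 10.270792007446289)
wide 92 bbox centre [573.58726301  98.80334394] [33.6949749  35.40247945] mean [575.62321212 101.05413753]
narrow 60 bbox centre [552.45677961 217.63762336] [22.35481278 24.40394258] mean [551.79057698 217.3799266 ]
```

```bash
python3 - <<'E'
from kin import *
s=bot.read_state();B=stand(75,25)
for z in(.172,.112): plan(s,np.array([.574,.0972,z])-.003*B[:,2],B,4)
E
```

```text
[-30.  37. 103.  63.  80. -51.] [ 0.5  -0.16  0.37]
[-30.  45. 104.  64.  76. -59.] [ 0.5  -0.16  0.3 ]
shift cm [-6.71  0.51  3.17] turn [-0.22 -0.05 -0.51] res 3.982378316003121e-10 maxstep 2.19979755660588
[-30.  37. 103.  63.  80. -51.] [ 0.5  -0.16  0.37]
[-30.  51. 104.  66.  73. -65.] [ 0.5  -0.16  0.24]
shift cm [-12.15   0.57   5.7 ] turn [-0.22 -0.05 -0.51] res 3.982378316003121e-10 maxstep 3.917982996387508
```

Emit:
apply_moves(steps=[[[-2,0.5,1,-0.2,0,-0.5,-1],[-4.5,0.5,2.1,-0.2,0,-0.5,-1],[-6.7,0.5,3.2,-0.2,0,-0.5,-1],[-6.7,0.5,3.2,-0.2,0,-0.5,-1],[-6.7,0.5,3.2,-0.2,0,-0.5,-1],[-6.7,0.5,3.2,-0.2,0,-0.5,-1]]])

```text
time_s: 6.8
position: [0.5736, 0.0948, 0.1741]
tcp_rot: [[0.108, 0.966, 0.235], [0.408, -0.259, 0.876], [0.907, 0.001, -0.422]]
force: [-0.0, 0.3, -0.7]
opening: 0.295
grasp_force: 30.0
```

```bash
python3 - <<'E'
from kin import *
np.set_printoptions(precision=4,suppress=True)
s=bot.read_state();A=np.array(s['tcp_rot']);g=np.array(s['position'])+.003*A[:,2];b=A@Q.from_euler('y',25,degrees=True).as_matrix()[:,0];print(s['time_s'],s['force'],g,b,'butt',g-.1*b)
B=stand(75,25)
plan(s,np.array([.574,.0972,.112])-.003*B[:,2],B,4)
I=bot.capture('scene');m=bot.camera_model('scene');u=proj(m,g-.1*b).astype(int);print(u,proj(m,g-.1*b),proj(m,(.574,.0972,.062)))
cv2.imwrite('pics/sc2.png',cv2.resize(I[u[1]-70:u[1]+30,u[0]-50:u[0]+50],(700,700)[:2] if 0 else (600,600),interpolation=cv2.INTER_CUBIC))
E
```

```text
6.8 [-0.0117  0.2864 -0.717 ] [0.5743 0.0974 0.1728] [-0.0014 -0.0007  1.    ] butt [0.5744 0.0975 0.0728]
[-30.  45. 104.  64.  76. -59.] [ 0.5  -0.16  0.3 ]
[-30.  51. 104.  66.  73. -65.] [ 0.5  -0.16  0.24]
shift cm [-5.53 -0.03  2.54] turn [ 0.02 -0.06  0.07] res 2.4980018054066022e-15 maxstep 1.69287795055655
[359 195] [359.3134 195.3438] [358.7117 198.6804]
```

View pics/sc2.png

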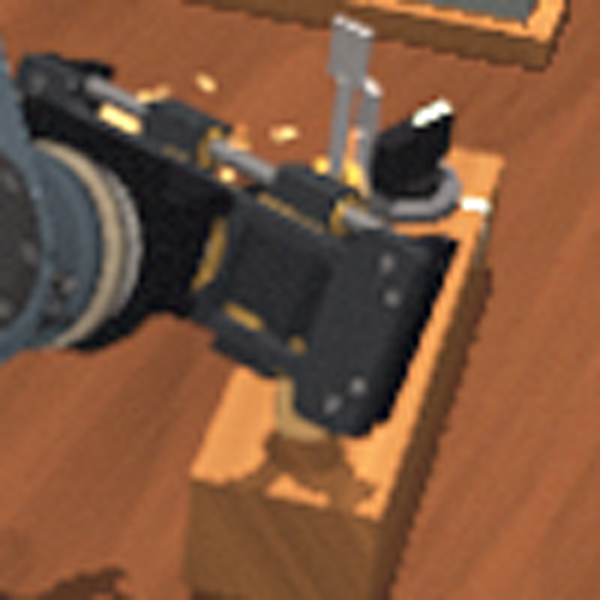

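The butt is at about (300,430) in the crop, right over the well, as predicted. I insert it.

Emit:
apply_moves(steps=[[[-1.1,0,0.5,0,0,0,-1],[-2.2,0,1.0,0,0,0,-1],[-3.3,0,1.5,0,0,0,-1],[-3.3,0,1.5,0,0,0,-1]]])

```text
time_s: 7.35
position: [0.5728, 0.0948, 0.1356]
tcp_rot: [[0.112, 0.966, 0.233], [0.406, -0.259, 0.876], [0.907, -0.003, -0.421]]
force: [-0.1, -1.1, -0.2]
opening: 0.297
grasp_force: 30.0
```

Emit:
apply_moves(steps=[[[-1.0,0,0.45,0,0,0,-1],[-1.8,0,0.85,0,0,0,-1],[-1.95,0,0.9,0,0,0,-1],[-1.95,0,0.9,0,0,0,-1]]])

```text
time_s: 7.85
position: [0.5731, 0.0946, 0.1153]
tcp_rot: [[0.11, 0.966, 0.234], [0.407, -0.259, 0.876], [0.907, -0.001, -0.421]]
force: [0.9, 0.8, -0.5]
opening: 0.292
grasp_force: 30.0
```

Emit:
apply_moves(steps=[[[-0.14,0,0.06,0,0,0,-1],[-0.14,0,0.06,0,0,0,-1],[-0.14,0,0.06,0,0,0,0.4],[-0.14,0,0.06,0,0,0,0.4],[-0.14,0,0.06,0,0,0,0.4],[-0.14,0,0.06,0,0,0,0.4],[-0.14,0,-2,0,0,0,0.4],[-0.14,0,-5,0,0,0,0.4],[-0.14,0,-10,0,0,0,0.4],[-0.14,0,-15,0,0,0,0.4],[-0.14,0,-15,0,0,0,0.4]]])

```text
time_s: 9.22
position: [0.5388, -0.0425, 0.1787]
tcp_rot: [[0.108, 0.964, 0.241], [0.41, -0.264, 0.873], [0.905, 0.005, -0.424]]
force: [-0.7, 0.2, -0.0]
opening: 0.698
grasp_force: 0.0
```

```bash
python3 - <<'E'
from kin import *
np.set_printoptions(precision=4,suppress=True)
s=bot.read_state();print(s['time_s'],s['position'],s['force'],s['opening'],s['joint_positions'])
I=bot.capture('scene');T=bot.capture('top');cv2.imwrite('pics/sc3.png',I);cv2.imwrite('pics/top3.png',T)
m=bot.camera_model('scene');print('stout tip pred',proj(m,(.574,.0972,.204)),proj(m,(.574,.0972,.062)))
h=cv2.cvtColor(I,cv2.COLOR_BGR2HSV)
for p,z in(([(215,335),(285,332),(285,350),(240,350),(215,345)],.008),):print('slim',axis(I,m,p,z))
# slim grasp
b=np.array([np.cos(np.radians(26.7)),np.sin(np.radians(26.7))]);P=np.array([.4905,-.388])+b*.1;print('P',P)
A=down(26.7,-25);x=np.array([*P,.008])-.0075*A[:,2]
q=plan(s,np.r_[x[:2],.15],A,16);print(x)
c=cv2.resize(I[90:230,310:420],None,fx=4,fy=4,interpolation=cv2.INTER_CUBIC);cv2.imwrite('pics/v3.png',c)
E
```

```text
9.225 [ 0.5388 -0.0425  0.1787] [-0.7011  0.2177 -0.0157] 0.6978944223356719 [-44.163   44.9021 100.4039  52.9649  84.1815 -60.1754]
stout tip pred [364.3542 151.7345] [358.7117 198.6804]
slim (np.float64(26.33127629173687), array([ 490.5825, -387.5787]), array([ 605.8025, -330.5552]), np.float64(128.55866122080903), np.float64(20.57026656876695))
P [ 0.5798 -0.3431]
[-44.  45. 100.  53.  84. -60.] [ 0.47 -0.3   0.3 ]
[-44.  38.  96.  41.  73. -36.] [ 0.49 -0.31  0.38]
[-40.  36.  89.  22.  67.  -9.] [ 0.53 -0.3   0.44]
[-35.  39.  79.  -1.  70.  18.] [ 0.61 -0.29  0.45]
[-31.  47.  67. -21.  81.  38.] [ 0.69 -0.29  0.42]
shift cm [-14.4   12.13 -23.83] turn [-17.82 -84.23  49.91] res 4.706790512898351e-10 maxstep 7.0066927449893495
[ 0.5827 -0.3416  0.0148]
```

View pics/v3.png

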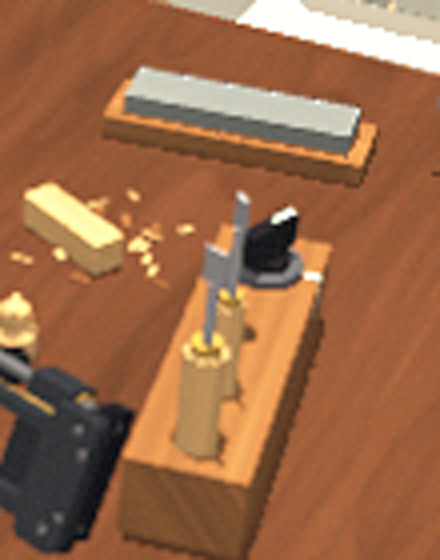

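The stout stands in the wide well, with its tip at crop (215,250), or (363.7,152.5), as predicted for fully down. Next is the slim.

Emit:
apply_moves(steps=[[[-9.9,12.1,-25.9,-17.8,-84.2,49.9,0],[-9.9,12.1,-25.9,-17.8,-84.2,49.9,0],[-9.9,12.1,-25.9,-17.8,-84.2,49.9,0],[-9.9,12.1,-25.9,-17.8,-84.2,49.9,0],[-9.9,12.1,-25.9,-17.8,-84.2,49.9,0],[-9.9,12.1,-25.9,-17.8,-84.2,49.9,0],[-9.9,12.1,-25.9,-17.8,-84.2,49.9,0],[-9.9,12.1,-25.9,-17.8,-84.2,49.9,0],[-9.9,12.1,-25.9,-17.8,-84.2,49.9,0],[-9.9,12.1,-25.9,-17.8,-84.2,49.9,0],[-9.9,12.1,-25.9,-17.8,-84.2,49.9,0],[-9.9,12.1,-25.9,-17.8,-84.2,49.9,0],[-9.9,12.1,-25.9,-17.8,-84.2,49.9,0],[-9.9,12.1,-25.9,-17.8,-84.2,49.9,0],[-9.9,12.1,-25.9,-17.8,-84.2,49.9,0]]])

```text
time_s: 11.2
position: [0.5829, -0.3363, 0.197]
tcp_rot: [[0.806, 0.454, -0.38], [0.414, -0.891, -0.188], [-0.424, -0.006, -0.906]]
force: [0.4, -0.5, 0.2]
opening: 0.502
grasp_force: 0.0
```

```bash
python3 - <<'E'
from kin import *
np.set_printoptions(precision=4,suppress=True)
s=bot.read_state();print(s['time_s'],s['position'],s['opening'])
m=bot.camera_model('wrist');I=bot.capture('wrist');cv2.imwrite('pics/w4.png',I)
b=np.array([np.cos(np.radians(26.7)),np.sin(np.radians(26.7)),0]);u=np.array([.4905,-.388,.008])
for d in(0,.06,.12,.192): print(d,proj(m,u+b*d))
# slim handle in wrist view
h=cv2.cvtColor(I,cv2.COLOR_BGR2HSV);a,c=proj(m,u),proj(m,u+b*.12);n=np.array([-(c-a)[1],(c-a)[0]]);n/=np.linalg.norm(n)
print(axis(I,m,[a+(c-a)*.55+30*n,c+30*n,c-30*n,a+(c-a)*.55-30*n],.008))
A=down(26.5,-25);x=np.array([*(u+b*.1)])-.0075*A[:,2]
print(x);plan(s,x+[0,0,.03],A,4);plan(s,x,A,4)
E
```

```text
11.2 [ 0.5829 -0.3363  0.197 ] 0.5020245849244872
0 [289.8185 198.047 ]
0.06 [290.6514 151.5533]
0.12 [291.705   92.6165]
0.192 [293.403   -2.6623]
(np.float64(32.95051310473632), array([ 557.0943, -358.7853]), array([ 598.0719, -332.2244]), np.float64(48.83282499541801), np.float64(21.44693365830915))
[ 0.5827 -0.3417  0.0148]
[-31.  44.  65. -21.  86.  37.] [ 0.69 -0.28  0.46]
[-31.  54.  69. -22.  73.  42.] [ 0.69 -0.29  0.31]
shift cm [ 6.21  0.55 13.89] turn [-0.09  0.06  0.6 ] res 1.2987089954123324e-12 maxstep 3.6061515050697466
[-31.  44.  65. -21.  86.  37.] [ 0.69 -0.28  0.46]
[-31.  56.  69. -22.  70.  43.] [ 0.69 -0.29  0.28]
shift cm [ 7.48  0.57 16.61] turn [-0.09  0.06  0.6 ] res 3.143801189563503e-11 maxstep 4.292794149353597
```

View pics/w4.png

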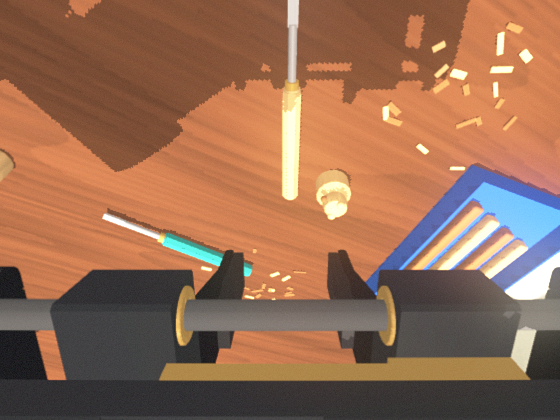

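The slim's handle runs from (290,198) to (291,88) in the wrist view, as predicted. A figure at (333,190) by the butt is outside the path.

Emit:
apply_moves(steps=[[[2,0.6,5,0,0,0.6,0],[4.5,0.6,10,0,0,0.6,-0.1],[6.2,0.6,13.9,0,0,0.6,-0.1],[7,0.6,15.6,0,0,0.6,-0.1],[7.3,0.6,16.3,0,0,0.6,-0.1],[7.4,0.6,16.5,0,0,0.6,-0.1],[7.4,0.6,16.5,0,0,0.6,-0.1]]])

```text
time_s: 12.12
position: [0.5839, -0.3422, 0.0176]
tcp_rot: [[0.811, 0.446, -0.378], [0.404, -0.895, -0.189], [-0.422, 0.001, -0.906]]
force: [-0.2, -0.3, 0.2]
opening: 0.454
grasp_force: 0.0
```

Emit:
apply_moves(steps=[[[0.08,0,0.2,0,0,0,-0.1],[0.08,0,0.2,0,0,0,-0.1],[0.08,0,0.2,0,0,0,-1],[0.08,0,0.2,0,0,0,-1],[0.08,0,0.2,0,0,0,-1],[0.08,0,0.2,0,0,0,-1],[0.08,0,0.2,0,0,0,-1]]])

```text
time_s: 13.0
position: [0.5828, -0.3419, 0.0143]
tcp_rot: [[0.81, 0.446, -0.38], [0.405, -0.895, -0.188], [-0.424, -0.001, -0.906]]
force: [0.1, -0.8, 5.6]
opening: 0.176
grasp_force: 30.9
```

```bash
python3 - <<'E'
from kin import *
s=bot.read_state();A=np.array(s['tcp_rot']);print(s['time_s'],s['position'],A.round(3).tolist(),'tilt',np.degrees(np.arctan2(-A[2,0],-A[2,2])))
E
```

```text
13.0 [ 0.58282045 -0.34189593  0.01429541] [[0.81, 0.446, -0.38], [0.405, -0.895, -0.188], [-0.424, -0.001, -0.906]] tilt 25.089149944824523
```

Emit:
apply_moves(steps=[[[-0.8,0,-1.8,0,0,0,-1],[-2.5,0,-5.4,0,0,0,-1],[-4.7,0,-10,0,0,0,-1],[-7,0,-15,0,0,0,-1],[-9.3,0,-20,0,0,0,-1],[-9.3,0,-20,0,0,0,-1]]])

```text
time_s: 13.75
position: [0.5859, -0.3431, 0.2411]
tcp_rot: [[0.815, 0.447, -0.37], [0.402, -0.895, -0.194], [-0.418, 0.009, -0.909]]
force: [-0.2, -0.9, 0.0]
opening: 0.181
grasp_force: 30.0
```

```bash
python3 - <<'E'
from kin import *
np.set_printoptions(precision=4,suppress=True)
s=bot.read_state();A=np.array(s['tcp_rot']);p=np.array(s['position']);print(s['time_s'],p,s['opening'],s['force'])
m=bot.camera_model('wrist');I=bot.capture('wrist');cv2.imwrite('pics/w5.png',I)
e=(A@Q.from_euler('y',25.09,degrees=True).as_matrix())[:,0];g=p+.007*A[:,2]
print(e)
for d in(.04,.092):print(proj(m,g+e*d))
h=cv2.cvtColor(I,cv2.COLOR_BGR2HSV)
for r in range(0,260,20): c=np.where((h[r,240:340,1]<70)&(h[r,240:340,2]>110))[0]+240;print(r,c.min() if len(c) else '',c.max() if len(c) else '',len(c))
for psi in(-120,-105,-90,-75):
    B=stand(psi,25);print(psi);plan(s,np.array([.5526,.2153,.27])-.007*B[:,2],B)
E
```

```text
13.75 [ 0.5859 -0.3431  0.2411] 0.18081729422125822 [-0.2245 -0.9272  0.0463]
[0.8947 0.4466 0.0072]
[284.6508 217.3489]
[284.3838 103.2715]
0   0
20   0
40   0
60   0
80   0
100 275 298 24
120 275 297 23
140 275 297 23
160 277 330 29
180 278 332 36
200 278 293 16
220 278 293 16
240 241 241 1
-120
[-31.  42.  62. -21.  90.  35.] [ 0.69 -0.29  0.51]
[-18.  32.  80. -27.  73.  88.] [ 0.64 -0.09  0.51]
[  1.  33.  84. -39.  77. 145.] [0.61 0.12 0.48]
[ 14.  42.  70. -37. 102. 164.] [0.66 0.28 0.46]
[ 24.  70.  36. -72. 152. 164.] [0.78 0.46 0.26]
shift cm [ 18.9  -51.77 -12.7 ] turn [-52.46  31.92 143.49] res 0.7798377854084773 maxstep 16.650347244333467
-105
[-31.  42.  62. -21.  90.  35.] [ 0.69 -0.29  0.51]
[-19.  31.  82. -24.  70.  83.] [ 0.62 -0.1   0.52]
[ -0.  30.  89. -39.  69. 141.] [0.58 0.11 0.5 ]
[ 15.  36.  78. -38.  89. 164.] [0.61 0.28 0.48]
[ 27.  62.  46. -59. 136. 164.] [0.71 0.49 0.32]
shift cm [ 18.81 -51.89 -12.65] turn [-47.68  43.72 130.67] res 0.8348145451862112 maxstep 18.019876300562586
-90
[-31.  42.  62. -21.  90.  35.] [ 0.69 -0.29  0.51]
[-20.  30.  83. -22.  68.  78.] [ 0.61 -0.11  0.53]
[ -2.  26.  94. -38.  60. 135.] [0.55 0.1  0.5 ]
[ 15.  32.  85. -40.  77. 164.] [0.55 0.27 0.49]
[ 30.  49.  61. -47. 113. 164.] [0.62 0.48 0.42]
shift cm [ 18.68 -51.99 -12.6 ] turn [-42.65  53.99 117.16] res 0.8822595667501502 maxstep 15.162335517439672
-75
[-31.  42.  62. -21.  90.  35.] [ 0.69 -0.29  0.51]
[-22.  29.  84. -19.  66.  73.] [ 0.6  -0.12  0.53]
[ -4.  24.  97. -35.  52. 127.] [0.52 0.08 0.51]
[ 15.  27.  93. -43.  65. 164.] [0.5  0.25 0.5 ]
[ 29.  38.  74. -41.  91. 164.] [0.54 0.43 0.49]
shift cm [ 18.54 -52.04 -12.53] turn [-37.43  62.82 103.09] res 0.7382654076555528 maxstep 16.0410427410569
```

```bash
cat > t.py <<'E'
from kin import *
np.set_printoptions(precision=4,suppress=True)
def tgt(g,psi,t=25): B=stand(psi,t);return np.array(g)-.007*B[:,2],B
s=bot.read_state()
for z in(.3,):
  for p1 in(60,75):
    for p2 in(0,8,15):
      print('---',z,p1,p2)
      x,B=tgt((.56,-.02,z),p1);q=plan(s,x,B,16)
      s2=dict(position=x,tcp_rot=B,joint_positions=q)
      x2,B2=tgt((.5526,.2153,z),p2);q2=plan(s2,x2,B2,16)
      s3=dict(position=x2,tcp_rot=B2,joint_positions=q2);x3,B3=tgt((.5526,.2153,.112),p2);plan(s3,x3,B3,8)
E
python3 t.py
```

```text
--- 0.3 60 0
[-31.  42.  62. -21.  90.  35.] [ 0.69 -0.29  0.5 ]
[-34.  32.  75.  -1.  79.  22.] [ 0.6  -0.28  0.55]
[-39.  26.  86.  22.  73.   2.] [ 0.52 -0.28  0.54]
[-43.  25.  97.  44.  74. -22.] [ 0.46 -0.27  0.5 ]
[-44.  29. 106.  63.  82. -46.] [ 0.42 -0.26  0.43]
shift cm [  7.79 -29.54 -10.91] turn [ 12.92  87.1  -34.77] res 5.39873701299598e-11 maxstep 6.11341444614861
[-44.  29. 106.  63.  82. -46.] [ 0.42 -0.26  0.43]
[-39.  24. 120.  79.  67. -50.] [ 0.37 -0.15  0.43]
[-27.  21. 130. 106.  52. -58.] [ 0.32 -0.04  0.43]
[ -5.  20. 132. 151.  39. -75.] [0.29 0.09 0.43]
[  19.   22.  126.  211.   35. -108.] [0.28 0.22 0.43]
shift cm [  8.59 -12.96  18.42] turn [-54.38   0.    25.36] res 3.616407173723246e-10 maxstep 15.618021846817044
[  19.   22.  126.  211.   35. -108.] [0.28 0.22 0.43]
[ 19.  37. 130. 202.  53. -95.] [0.28 0.22 0.33]
[ 19.  54. 130. 199.  68. -89.] [0.28 0.22 0.24]
shift cm [-17.04   0.     7.95] turn [0. 0. 0.] res 1.7473578139970414e-10 maxstep 4.437941184640003
--- 0.3 60 8
[-31.  42.  62. -21.  90.  35.] [ 0.69 -0.29  0.5 ]
[-34.  32.  75.  -1.  79.
[... 4199 characters left out ...]
-10.95] turn [ 18.56  84.03 -50.23] res 2.1409372465437793e-12 maxstep 5.574356108080324
[-41.  33.  96.  54.  92. -46.] [ 0.49 -0.28  0.43]
[-39.  28. 110.  67.  77. -47.] [ 0.42 -0.2   0.43]
[-32.  23. 122.  86.  62. -51.] [ 0.36 -0.09  0.43]
[-17.  20. 130. 117.  48. -61.] [0.32 0.02 0.43]
[  7.  21. 130. 167.  36. -83.] [0.29 0.14 0.43]
shift cm [ 9.66 -7.35 20.71] turn [-54.38  -0.    25.36] res 3.9816830388339497e-10 maxstep 14.342725466010734
[  7.  21. 130. 167.  36. -83.] [0.29 0.14 0.43]
[  7.  38. 134. 171.  57. -89.] [0.29 0.14 0.33]
[  7.  56. 135. 172.  75. -92.] [0.29 0.14 0.24]
shift cm [-17.04   0.     7.95] turn [0. 0. 0.] res 4.784982657812371e-10 maxstep 5.443792301546658
```

Emit:
apply_moves(steps=[[[6.5,-29.5,-13.6,12.9,87.1,-34.8,-1],[6.5,-29.5,-13.6,12.9,87.1,-34.8,-1],[6.5,-29.5,-13.6,12.9,87.1,-34.8,-1],[6.5,-29.5,-13.6,12.9,87.1,-34.8,-1],[6.5,-29.5,-13.6,12.9,87.1,-34.8,-1],[6.5,-29.5,-13.6,12.9,87.1,-34.8,-1],[6.5,-29.5,-13.6,12.9,87.1,-34.8,-1],[6.5,-29.5,-13.6,12.9,87.1,-34.8,-1],[6.5,-29.5,-13.6,12.9,87.1,-34.8,-1],[6.5,-29.5,-13.6,12.9,87.1,-34.8,-1],[6.5,-29.5,-13.6,12.9,87.1,-34.8,-1],[6.5,-29.5,-13.6,12.9,87.1,-34.8,-1],[6.5,-29.5,-13.6,12.9,87.1,-34.8,-1]]])

```text
time_s: 15.42
position: [0.5561, -0.0252, 0.3312]
tcp_rot: [[0.215, 0.867, 0.45], [0.366, -0.499, 0.786], [0.906, -0.004, -0.424]]
force: [-0.5, -0.3, -0.4]
opening: 0.174
grasp_force: 30.0
```

```bash
python3 - <<'E'
from kin import *
s=bot.read_state();A=np.array(s['tcp_rot']);g=np.array(s['position'])+.007*A[:,2];print(s['time_s'],g,(A@Q.from_euler('y',25,degrees=True).as_matrix())[:,0])
B=stand(10,25);plan(s,np.array([.5526,.2153,.33])-.007*B[:,2],B,16)
E
```

```text
15.425 [ 0.55923751 -0.0197179   0.32825827] [ 4.49789267e-03 -4.72822833e-04  9.99989773e-01]
[-44.  27. 105.  62.  84. -42.] [ 0.42 -0.26  0.46]
[-39.  21. 116.  75.  70. -44.] [ 0.37 -0.16  0.46]
[-29.  17. 126.  94.  55. -47.] [ 0.33 -0.06  0.46]
[-11.  15. 130. 126.  39. -58.] [0.3  0.05 0.46]
[ 11.  16. 127. 182.  28. -91.] [0.28 0.17 0.46]
shift cm [  8.71 -12.79  18.3 ] turn [-45.46   0.2   21.  ] res 2.2600046833964882e-10 maxstep 16.359714614060067
```

Emit:
apply_moves(steps=[[[8.7,-12.8,18.3,-45.5,0.2,21,-1],[8.7,-12.8,18.3,-45.5,0.2,21,-1],[8.7,-12.8,18.3,-45.5,0.2,21,-1],[8.7,-12.8,18.3,-45.5,0.2,21,-1],[8.7,-12.8,18.3,-45.5,0.2,21,-1],[8.7,-12.8,18.3,-45.5,0.2,21,-1],[8.7,-12.8,18.3,-45.5,0.2,21,-1],[8.7,-12.8,18.3,-45.5,0.2,21,-1],[8.7,-12.8,18.3,-45.5,0.2,21,-1],[8.7,-12.8,18.3,-45.5,0.2,21,-1],[8.7,-12.8,18.3,-45.5,0.2,21,-1],[8.7,-12.8,18.3,-45.5,0.2,21,-1],[8.7,-12.8,18.3,-45.5,0.2,21,-1],[8.7,-12.8,18.3,-45.5,0.2,21,-1]]])

```text
time_s: 17.18
position: [0.5466, 0.2132, 0.3325]
tcp_rot: [[0.417, 0.171, 0.892], [0.071, -0.985, 0.156], [0.906, -0.002, -0.423]]
force: [-0.7, 0.2, -0.7]
opening: 0.174
grasp_force: 30.0
```

```bash
python3 - <<'E'
from kin import *
s=bot.read_state();A=np.array(s['tcp_rot']);g=np.array(s['position'])+.007*A[:,2];print(s['time_s'],s['joint_positions'],g,(A@Q.from_euler('y',25,degrees=True).as_matrix())[:,0])
B=stand(10,25);plan(s,np.array([.5526,.2153,.175])-.007*B[:,2],B,8)
E
```

```text
17.175 [ 10.83064083  16.32295301 126.63346925 181.77304395  27.92574783
 -91.07604214] [0.55282371 0.21432882 0.3295265 ] [ 9.53514940e-04 -1.48361713e-03  9.99998445e-01]
[ 11.  16. 127. 182.  28. -91.] [0.28 0.17 0.46]
[ 11.  29. 131. 181.  45. -90.] [0.28 0.17 0.38]
[ 11.  44. 134. 181.  62. -90.] [0.28 0.17 0.3 ]
shift cm [-14.    -0.07   6.54] turn [ 0.08  0.04 -0.14] res 8.480610658168075e-10 maxstep 4.448668582721211
```

Emit:
apply_moves(steps=[[[-3.5,-0.1,1.6,0,0,-0.1,-1],[-7,-0.1,3.2,0,0,-0.1,-1],[-10.5,-0.1,4.9,0,0,-0.1,-1],[-14,-0.1,6.5,0,0,-0.1,-1],[-14,-0.1,6.5,0,0,-0.1,-1],[-14,-0.1,6.5,0,0,-0.1,-1]]])

```text
time_s: 17.92
position: [0.5462, 0.2149, 0.1795]
tcp_rot: [[0.415, 0.173, 0.893], [0.073, -0.985, 0.157], [0.907, -0.0, -0.421]]
force: [-1.1, -0.6, 0.3]
opening: 0.181
grasp_force: 30.0
```

```bash
python3 - <<'E'
from kin import *
s=bot.read_state();A=np.array(s['tcp_rot']);g=np.array(s['position'])+.007*A[:,2];b=(A@Q.from_euler('y',25,degrees=True).as_matrix())[:,0];print(s['time_s'],s['force'],g,b)
B=stand(10,25);plan(s,np.array([.5526,.2153,.112])-.007*B[:,2],B,4)
I=bot.capture('scene');m=bot.camera_model('scene');u=g-.1*b
print(proj(m,u),proj(m,(.5526,.2153,.062)))
c=proj(m,u).astype(int);cv2.imwrite('pics/sc6.png',cv2.resize(I[c[1]-60:c[1]+40,c[0]-50:c[0]+50],(600,600),interpolation=cv2.INTER_CUBIC));print(c)
E
```

```text
17.925 [-1.09348329 -0.6241212   0.33721588] [0.55248204 0.2159682  0.17658898] [-1.58734209e-03 -4.10410165e-04  9.99998656e-01]
[ 11.  43. 134. 181.  62. -90.] [0.28 0.17 0.3 ]
[ 11.  55. 134. 181.  74. -90.] [0.28 0.17 0.24]
shift cm [-5.86  0.07  2.72] turn [ 0.04 -0.09 -0.03] res 8.275047314043604e-11 maxstep 3.176823148087216
[369.74336583 167.59429459] [369.04766967 172.11076267]
[369 167]
```

Emit:
apply_moves(steps=[[[-1,0.05,0.46,0,0,0,-1],[-2,0.05,0.93,0,0,0,-1],[-2.8,0.05,1.3,0,0,0,-1],[-2.8,0.05,1.3,0,0,0,-1]]])

```text
time_s: 18.48
position: [0.546, 0.2143, 0.1473]
tcp_rot: [[0.417, 0.173, 0.892], [0.073, -0.985, 0.156], [0.906, -0.0, -0.423]]
force: [-0.4, 0.1, -1.3]
opening: 0.179
grasp_force: 30.0
```

Emit:
apply_moves(steps=[[[-1,0,0.46,0,0,0,-1],[-2,0,0.93,0,0,0,-1],[-2.7,0,1.26,0,0,0,-1],[-2.85,0,1.33,0,0,0,-1],[-2.85,0,1.33,0,0,0,-1]]])

```text
time_s: 19.1
position: [0.5458, 0.2142, 0.1155]
tcp_rot: [[0.417, 0.173, 0.892], [0.073, -0.985, 0.156], [0.906, -0.0, -0.424]]
force: [-0.8, -0.4, 0.4]
opening: 0.177
grasp_force: 30.0
```

Emit:
apply_moves(steps=[[[0,0,0,0,0,0,-0.1],[0,0,0,0,0,0,-0.1],[0,0,0,0,0,0,-0.1],[0,0,0,0,0,0,-0.1],[2,0,-0.9,0,0,0,-0.1],[6,0,-2.8,0,0,0,-0.1],[11,0,-5.1,0,0,0,-0.1],[16,0,-7.5,0,0,0,-0.1],[20,0,-9.3,0,0,0,-0.1],[20,0,-9.3,0,0,0,-0.1]]])

```text
time_s: 20.35
position: [0.5468, 0.2146, 0.3424]
tcp_rot: [[0.407, 0.173, 0.897], [0.071, -0.985, 0.158], [0.911, -0.0, -0.413]]
force: [0.8, -0.4, -1.0]
opening: 0.448
grasp_force: 0.0
```

```bash
cat > t2.py <<'E'
from kin import *
np.set_printoptions(precision=3,suppress=True)
s=bot.read_state();print(s['time_s'],s['position'],s['opening'],s['joint_positions'],s['force'])
I=bot.capture('scene');cv2.imwrite('pics/sc7.png',I);m=bot.camera_model('scene')
print('slim tip/shoulder',proj(m,(.5526,.2153,.204)),proj(m,(.5526,.2153,.132)))
K=np.array([.5384,.294])
a=np.array(s['joint_positions'])
for tilt in(35,40,45):
  for psi in(-111,-140,-170):
    for z in(.092,.2):
      B=stand(psi,tilt);best=None
      for g4 in(-40,0,40):
        for g6 in(-140,-80):
          q,e=ik(np.r_[K,z],B,np.array([20,55,60,g4,110,g6]))
          if best is None or e<best[1]: best=(q,e)
      print(tilt,psi,z,best[0].round(0),best[1],fk(best[0])[2])
E
python3 t2.py
```

```text
20.35 [0.547 0.215 0.342] 0.44841591121785096 [ 11.031  15.267 126.19  182.117  27.073 -91.43 ] [ 0.781 -0.362 -1.007]
slim tip/shoulder [375.038 126.503] [371.9  150.46]
35 -111 0.092 [  32.   62.   57.  -31.  107. -123.] 1.942890293094024e-15 [0.625 0.519 0.261]
35 -111 0.2 [  32.   55.   56.  -33.  114. -128.] 1.6653345369377348e-15 [0.625 0.519 0.369]
35 -140 0.092 [  24.   65.   49.  -15.  119. -106.] 2.220446049250313e-15 [0.723 0.449 0.261]
35 -140 0.2 [  24.   58.   48.  -16.  127. -109.] 8.326672684688674e-16 [0.723 0.449 0.369]
35 -170 0.092 [ 16.  64.  50.   6. 120. -84.] 5.551115123125783e-15 [0.775 0.336 0.261]
35 -170 0.2 [ 16.  58.  49.   6. 128. -83.] 2.220446049250313e-15 [0.775 0.336 0.369]
40 -111 0.092 [  31.   60.   60.  -29.  102. -123.] 1.6653345369377348e-15 [0.619 0.504 0.281]
40 -111 0.2 [  31.   52.   58.  -30.  110. -128.] 1.1102230246251565e-15 [0.619 0.504 0.389]
40 -140 0.092 [  24.   62.   52.  -13.  114. -106.] 1.1102230246251565e-15 [0.711 0.439 0.281]
40 -140 0.2 [  24.   56.   51.  -14.  122. -108.] 4.390932062392494e-13 [0.711 0.439 0.389]
40 -170 0.092 [ 16.  62.  53.   5. 114. -84.] 1.3877787807814457e-15 [0.76  0.333 0.281]
40 -170 0.2 [ 16.  55.  52.   5. 123. -83.] 1.6653345369377348e-15 [0.76  0.333 0.389]
45 -111 0.092 [  30.   57.   63.  -26.   97. -123.] 1.1102230246251565e-15 [0.613 0.488 0.3  ]
45 -111 0.2 [  30.   50.   61.  -27.  106. -127.] 1.3877787807814457e-15 [0.613 0.488 0.408]
45 -140 0.092 [  24.   60.   56.  -12.  108. -105.] 1.1102230246251565e-15 [0.698 0.428 0.3  ]
45 -140 0.2 [  24.   53.   54.  -13.  117. -108.] 1.609823385706477e-14 [0.698 0.428 0.408]
45 -170 0.092 [ 16.  59.  57.   5. 109. -84.] 2.4084127533749523e-13 [0.743 0.33  0.3  ]
45 -170 0.2 [ 16.  52.  55.   5. 118. -83.] 8.326672684688674e-16 [0.743 0.33  0.408]
```

```bash
cat > t3.py <<'E'
from kin import *
s=bot.read_state()
I=cv2.imread('pics/sc7.png');h=cv2.cvtColor(I,cv2.COLOR_BGR2HSV)
for r in range(118,136,2): print(r,' '.join('%d/%d'%tuple(h[r,c,1:]) for c in range(366,386,2)))
K=(.5384,.294)
for x,B in(((.56,-.02,.33),stand(60,25)),((.54,.08,.36),down(90,0)),((.54,.2,.36),down(180,15)),((*K,.2),stand(-111,42))):
    q=plan(s,x,B,12);s=dict(position=np.array(x),tcp_rot=B,joint_positions=q);print()
E
python3 t3.py
```

```text
118 17/161 21/198 19/199 22/195 21/203 21/202 21/199 20/200 17/199 23/200
120 18/99 13/98 19/95 14/91 19/92 21/134 19/190 18/195 19/198 20/203
122 57/120 24/96 16/98 15/99 13/97 15/99 23/98 14/94 16/94 14/90
124 168/216 169/234 170/180 163/155 130/143 48/107 26/98 16/98 13/98 15/102
126 156/111 147/109 161/108 159/148 121/212 162/221 167/232 168/237 159/149 141/145
128 155/112 171/112 160/110 153/112 17/177 123/118 159/106 158/103 162/132 162/194
130 146/105 161/100 160/97 167/101 17/123 151/108 154/111 159/109 158/110 151/110
132 158/142 168/141 161/146 169/148 22/125 178/119 150/102 161/108 161/103 158/105
134 164/138 169/140 162/143 112/161 20/127 160/148 159/141 160/143 166/149 157/153
[ 11.  15. 126. 182.  27. -91.] [0.28 0.17 0.46]
[-18.  15. 129. 113.  44. -53.] [0.31 0.02 0.46]
[-36.  19. 120.  81.  65. -45.] [ 0.36 -0.12  0.46]
[-43.  27. 105.  63.  83. -43.] [ 0.43 -0.25  0.45]
shift cm [-1.94 23.33 -2.05] turn [ 45.4   -0.23 -21.06] res 6.008836006253404e-10 maxstep 21.996333533023233

[-43.  27. 105.  63.  83. -43.] [ 0.43 -0.25  0.45]
[-33.  19.  98.  45.  77. -30.] [ 0.47 -0.17  0.55]
[-19.  15.  91.  23.  75. -16.] [ 0.51 -0.06  0.62]
[-3. 17. 83.  0. 80. -3.] [0.54 0.08 0.65]
shift cm [ 5.96 -6.73  5.67] turn [ 17.   -63.44 -26.68] res 1.944000516118649e-12 maxstep 5.755290382031255

[-3. 17. 83.  0. 80. -3.] [0.54 0.08 0.65]
[ -1.  19.  80.   3.  86. -31.] [0.56 0.11 0.65]
[  3.  23.  75.   3.  92. -57.] [0.59 0.15 0.65]
[  8.  26.  70.   2.  99. -82.] [0.62 0.2  0.64]
shift cm [12. -0.  0.] turn [ 11.77  11.77 -89.44] res 2.136214043332077e-09 maxstep 7.002508661420471

[  8.  26.  70.   2.  99. -82.] [0.62 0.2  0.64]
[ 16.  36.  65.  -7. 105. -96.] [0.65 0.3  0.57]
[  24.   44.   61.  -18.  108. -112.] [0.65 0.4  0.49]
[  31.   51.   59.  -29.  108. -127.] [0.62 0.5  0.4 ]
shift cm [-3.99  9.4  15.5 ] turn [ 36.5   28.87 -59.57] res 2.1362139841861782e-09 maxstep 3.978316476451667
```

The slim's tip shows at (374,126), where it was predicted for fully down. Now I move round to the knob.

Emit:
apply_moves(steps=[[[-1.9,23.3,-2,45.4,-0.2,-21,0],[-1.9,23.3,-2,45.4,-0.2,-21,0],[-1.9,23.3,-2,45.4,-0.2,-21,0],[-1.9,23.3,-2,45.4,-0.2,-21,0],[-1.9,23.3,-2,45.4,-0.2,-21,0],[-1.9,23.3,-2,45.4,-0.2,-21,0],[-1.9,23.3,-2,45.4,-0.2,-21,0],[-1.9,23.3,-2,45.4,-0.2,-21,0],[-1.9,23.3,-2,45.4,-0.2,-21,0],[-1.9,23.3,-2,45.4,-0.2,-21,0],[-1.9,23.3,-2,45.4,-0.2,-21,0],[-1.9,23.3,-2,45.4,-0.2,-21,0]]])

```text
time_s: 21.9
position: [0.5598, -0.0177, 0.3278]
tcp_rot: [[0.216, 0.866, 0.45], [0.365, -0.499, 0.786], [0.906, -0.006, -0.424]]
force: [-0.3, -1.4, 0.2]
opening: 0.501
grasp_force: 0.0
```

Emit:
apply_moves(steps=[[[6,-6.7,5.7,17,-63.4,-26.7,-0.2],[6,-6.7,5.7,17,-63.4,-26.7,-0.2],[6,-6.7,5.7,17,-63.4,-26.7,-0.2],[6,-6.7,5.7,17,-63.4,-26.7,-0.2],[6,-6.7,5.7,17,-63.4,-26.7,-0.2],[6,-6.7,5.7,17,-63.4,-26.7,-0.2],[6,-6.7,5.7,17,-63.4,-26.7,-0.2],[6,-6.7,5.7,17,-63.4,-26.7,-0.2]]])

```text
time_s: 22.9
position: [0.5406, 0.083, 0.358]
tcp_rot: [[-0.004, 1.0, -0.005], [1.0, 0.004, 0.002], [0.002, -0.005, -1.0]]
force: [0.5, -0.3, -0.3]
opening: 0.402
grasp_force: 0.0
```

Emit:
apply_moves(steps=[[[12,0,0,11.8,11.8,-89.4,-0.2],[12,0,0,11.8,11.8,-89.4,-0.2],[12,0,0,11.8,11.8,-89.4,-0.2],[12,0,0,11.8,11.8,-89.4,-0.2],[12,0,0,11.8,11.8,-89.4,-0.2],[12,0,0,11.8,11.8,-89.4,-0.2],[12,0,0,11.8,11.8,-89.4,-0.2],[12,0,0,11.8,11.8,-89.4,-0.2],[12,0,0,11.8,11.8,-89.4,-0.2],[12,0,0,11.8,11.8,-89.4,-0.2]]])

```text
time_s: 24.15
position: [0.541, 0.1999, 0.3578]
tcp_rot: [[-0.964, 0.003, -0.265], [0.003, 1.0, 0.003], [0.265, 0.002, -0.964]]
force: [-0.2, -0.4, -1.0]
opening: 0.403
grasp_force: 0.0
```

```bash
python3 - <<'E'
from kin import *
np.set_printoptions(precision=3,suppress=True)
s=bot.read_state();print(s['time_s'],s['position'],s['joint_positions'])
plan(s,(.5384,.294,.2),stand(-111,42),12)
I=cv2.imread('pics/sc7.png');m=bot.camera_model('scene')
# white line end on bar & index, from scene view: bright low-sat blobs near the knob
h=cv2.cvtColor(I,cv2.COLOR_BGR2HSV);u=proj(m,(.5384,.294,.085)).astype(int)
k=((h[...,1]<60)&(h[...,2]>190)).astype(np.uint8);w=np.zeros_like(k);w[u[1]-35:u[1]+35,u[0]-35:u[0]+35]=1
n,L,st,c=cv2.connectedComponentsWithStats(k*w)
for i in range(1,n):
    if st[i,4]>3: ys,xs=np.where(L==i);print('scene blob',c[i],st[i,4],'z.1',onz(m,c[i],.1)[:2],'z.068',onz(m,c[i],.064)[:2])
T=cv2.imread('pics/top0.png');m=bot.camera_model('top');h=cv2.cvtColor(T,cv2.COLOR_BGR2HSV)
k=((h[...,1]<60)&(h[...,2]>190)).astype(np.uint8);w=np.zeros_like(k);w[165:205,140:185]=1
n,L,st,c=cv2.connectedComponentsWithStats(k*w)
for i in range(1,n):
    if st[i,4]>1: print('top blob',c[i],st[i,4],'z.1',onz(m,c[i],.1)[:2],'z.064',onz(m,c[i],.064)[:2])
E
```

```text
24.15 [0.541 0.2   0.358] [  8.     26.725  69.768   2.301  98.695 -81.778]
[  8.  27.  70.   2.  99. -82.] [0.62 0.2  0.64]
[ 16.  36.  64.  -7. 105. -96.] [0.65 0.3  0.57]
[  24.   44.   61.  -18.  108. -112.] [0.65 0.4  0.49]
[  31.   51.   59.  -29.  108. -127.] [0.62 0.5  0.4 ]
shift cm [-3.9   9.37 15.31] turn [ 36.87  28.6  -59.55] res 1.887379141862766e-14 maxstep 3.9808911092600425
scene blob [379.027 117.153] 255 z.1 [0.487 0.44 ] z.068 [0.467 0.501]
scene blob [370.5 139. ] 4 z.1 [0.511 0.314] z.068 [0.493 0.368]
scene blob [380.231 143.462] 13 z.1 [0.544 0.306] z.068 [0.527 0.36 ]
scene blob [387.286 158.571] 7 z.1 [0.588 0.246] z.068 [0.573 0.298]
top blob [159.286 177.143] 7 z.1 [0.561 0.29 ] z.064 [0.57 0.3 ]
top blob [152.    184.071] 14 z.1 [0.542 0.308] z.064 [0.55  0.319]
```

Emit:
apply_moves(steps=[[[-3.9,9.4,15.3,36.9,28.6,-59.6,-0.2],[-3.9,9.4,15.3,36.9,28.6,-59.6,-0.2],[-3.9,9.4,15.3,36.9,28.6,-59.6,-0.2],[-3.9,9.4,15.3,36.9,28.6,-59.6,-0.2],[-3.9,9.4,15.3,36.9,28.6,-59.6,-0.2],[-3.9,9.4,15.3,36.9,28.6,-59.6,-0.2],[-3.9,9.4,15.3,36.9,28.6,-59.6,-0.2],[-3.9,9.4,15.3,36.9,28.6,-59.6,-0.2],[-3.9,9.4,15.3,36.9,28.6,-59.6,-0.2],[-3.9,9.4,15.3,36.9,28.6,-59.6,-0.2]]])

```text
time_s: 25.4
position: [0.5395, 0.2937, 0.2011]
tcp_rot: [[-0.242, -0.934, -0.264], [-0.625, 0.358, -0.694], [0.742, -0.003, -0.67]]
force: [-0.4, -0.2, -0.9]
opening: 0.402
grasp_force: 0.0
```

```bash
python3 - <<'E'
from kin import *
np.set_printoptions(precision=3,suppress=True)
s=bot.read_state();print(s['time_s'],s['position'],s['joint_positions'],s['force'])
plan(s,(.5384,.294,.092),stand(-110,42),4)
E
```

```text
25.4 [0.54  0.294 0.201] [  30.854   51.227   59.272  -28.964  108.128 -127.428] [-0.387 -0.221 -0.881]
[  31.   51.   59.  -29.  108. -127.] [0.62 0.5  0.4 ]
[  31.   58.   61.  -28.  100. -124.] [0.61 0.5  0.29]
shift cm [-8.09  0.15  7.32] turn [ 0.62  0.06 -0.79] res 6.031029244993647e-15 maxstep 2.25023836011151
```

Emit:
apply_moves(steps=[[[-3,0.1,2.7,0.6,0,-0.8,-0.2],[-5.5,0.1,5,0.6,0,-0.8,-0.2],[-7.3,0.1,6.6,0.6,0,-0.8,-0.2],[-8,0.1,7.2,0.6,0,-0.8,-0.2],[-8,0.1,7.2,0.6,0,-0.8,-0.2],[-8,0.1,7.2,0.6,0,-0.8,-0.2]]])

```text
time_s: 26.15
position: [0.5387, 0.2952, 0.094]
tcp_rot: [[-0.227, -0.941, -0.252], [-0.63, 0.339, -0.698], [0.743, 0.0, -0.67]]
force: [0.5, -0.0, -0.1]
opening: 0.397
grasp_force: 0.0
```

Emit:
apply_moves(steps=[[[0,0,0.1,0,0,0,-1],[0,0,0.1,0,0,0,-1],[0,0,0.1,0,0,0,-1],[0,0,0.1,0,0,0,-1]]])

```text
time_s: 26.65
position: [0.5387, 0.294, 0.0925]
tcp_rot: [[-0.227, -0.941, -0.252], [-0.629, 0.339, -0.699], [0.743, -0.0, -0.669]]
force: [1.1, -1.2, 1.4]
opening: 0.148
grasp_force: 30.0
```

```bash
cat > t4.py <<'E'
from kin import *
import sys
np.set_printoptions(precision=3,suppress=True)
s=bot.read_state();A=np.array(s['tcp_rot']);print(s['time_s'],s['position'],s['opening'],s['force'],s['moment'],'psi',np.degrees(np.arctan2(A[1,2],A[0,2])))
B=np.array(A);tilt=np.degrees(np.arcsin(-A[2,2]))
for psi in map(float,sys.argv[1:]): plan(s,(.5384,.294,s['position'][2]),stand(psi,tilt),4)
E
python3 t4.py -130 -150 -170
```

```text
26.65 [0.539 0.294 0.093] 0.14785791262766432 [ 1.104 -1.157  1.377] [ 0.362 -0.469  0.366] psi -109.78122773406021
[  31.   58.   61.  -28.  100. -124.] [0.61 0.5  0.29]
[  26.   61.   55.  -18.  109. -112.] [0.68 0.46 0.29]
shift cm [0.   0.03 0.  ] turn [-15.03   0.    13.51] res 1.1635441922178389e-10 maxstep 3.1251338007098184
[  31.   58.   61.  -28.  100. -124.] [0.61 0.5  0.29]
[ 21.  61.  53.  -7. 113. -99.] [0.73 0.4  0.29]
shift cm [0.   0.03 0.  ] turn [-29.9    0.    26.89] res 3.862396431643482e-14 maxstep 7.131073746615058
[  31.   58.   61.  -28.  100. -124.] [0.61 0.5  0.29]
[ 16.  61.  55.   5. 112. -84.] [0.75 0.33 0.29]
shift cm [0.   0.03 0.  ] turn [-44.76   0.    40.27] res 4.2938960624912144e-11 maxstep 10.854939000864135
```

Emit:
apply_moves(steps=[[[0,0,0,-3.8,0,3.4,-1],[0,0,0,-7.6,0,6.8,-1],[0,0,0,-11.3,0,10.1,-1],[0,0,0,-15,0,13.5,-1],[0,0,0,-15,0,13.5,-1]]])

```text
time_s: 27.28
position: [0.538, 0.2943, 0.0925]
tcp_rot: [[-0.429, -0.765, -0.48], [-0.513, 0.644, -0.567], [0.744, 0.003, -0.669]]
force: [0.2, 1.9, 2.7]
opening: 0.146
grasp_force: 30.0
```

```bash
python3 t4.py -170
```

```text
27.275 [0.538 0.294 0.093] 0.14643518217289334 [0.24  1.92  2.705] [ 0.473 -0.256 -0.149] psi -130.2482695250362
[  26.   61.   55.  -18.  109. -112.] [0.68 0.46 0.29]
[ 16.  61.  55.   5. 112. -84.] [0.75 0.33 0.29]
shift cm [-0.   -0.05 -0.  ] turn [-29.56  -0.06  26.81] res 9.214851104388799e-14 maxstep 7.286411202767923
```

Emit:
apply_moves(steps=[[[0,0,0,-3.8,0,3.4,-1],[0,0,0,-7.6,0,6.8,-1],[0,0,0,-11.3,0,10.2,-1],[0,0,0,-15,0,13.5,-1],[0,0,0,-18.8,0,17,-1],[0,0,0,-22.5,0,20.3,-1],[0,0,0,-26.2,0,23.7,-1],[0,0,0,-29.6,0,26.8,-1],[0,0,0,-29.6,0,26.8,-1],[0,0,0,-29.6,0,26.8,-1]]])

```text
time_s: 28.52
position: [0.5372, 0.2957, 0.0925]
tcp_rot: [[-0.658, -0.176, -0.732], [-0.119, 0.984, -0.13], [0.744, 0.001, -0.669]]
force: [0.5, 5.8, 1.7]
opening: 0.148
grasp_force: 30.0
```

```bash
python3 t4.py -170; python3 - <<'E'
from h import *
I=bot.capture('scene');cv2.imwrite('pics/sc8.png',I)
E
```

```text
28.525 [0.537 0.296 0.093] 0.14795263258736802 [0.484 5.755 1.726] [ 0.735 -0.252 -0.638] psi -169.9272912153003
[ 16.  61.  55.   5. 112. -84.] [0.75 0.33 0.29]
[ 16.  61.  55.   5. 112. -84.] [0.75 0.33 0.29]
shift cm [-0.06 -0.19 -0.06] turn [-0.05 -0.    0.15] res 4.397546521996999e-11 maxstep 0.19617522051453307
```

Emit:
apply_moves(steps=[[[0,0,0,0,0,0,-0.2],[0,0,0,0,0,0,-0.2],[0,0,0,0,0,0,-0.2],[0,0,0,0,0,0,-0.2],[1.5,0,-1.3,0,0,0,-0.2],[4.5,0,-4,0,0,0,-0.2],[8,0,-7.5,0,0,0,-0.2],[12,0,-12,0,0,0,-0.2],[15,0,-17,0,0,0,-0.2],[15,0,-21,0,0,0,-0.2],[15,0,-21,0,0,0,-0.2]]])

```text
time_s: 29.95
position: [0.5944, 0.3042, 0.3475]
tcp_rot: [[-0.664, -0.174, -0.727], [-0.117, 0.985, -0.129], [0.738, -0.001, -0.674]]
force: [-0.1, 0.6, -1.0]
opening: 0.401
grasp_force: 0.0
```

```bash
python3 - <<'E'
from h import *
np.set_printoptions(precision=3,suppress=True)
s=bot.read_state();print(s['time_s'],s['position'],s['force'])
I=bot.capture('scene');m=bot.camera_model('scene');W=bot.camera_model('wrist')
h=cv2.cvtColor(I,cv2.COLOR_BGR2HSV);u=proj(m,(.5384,.294,.09)).astype(int)
k=((h[...,1]<70)&(h[...,2]>170)).astype(np.uint8);w=np.zeros_like(k);w[u[1]-25:u[1]+28,u[0]-25:u[0]+28]=1
n,L,st,c=cv2.connectedComponentsWithStats(k*w)
for i in range(1,n):
    if st[i,4]>2: print('blob',c[i],st[i],'z.1',onz(m,c[i],.1)[:2],'z.063',onz(m,c[i],.063)[:2])
print('pred line mid/end',proj(m,(.5384+.014*.984,.294+.014*.178,.1)),proj(m,(.5384+.024*.984,.294+.024*.178,.1)))
T=bot.capture('top');cv2.imwrite('pics/top9.png',T)
A=cv2.resize(I[90:230,310:430],(480,560),interpolation=cv2.INTER_CUBIC)
B=cv2.resize(T[140:220,130:260],(320,197),interpolation=cv2.INTER_CUBIC);B=cv2.copyMakeBorder(B,0,560-197,0,0,cv2.BORDER_CONSTANT)
cv2.imwrite('pics/end.png',np.hstack([A,B]))
E
```

```text
29.95 [0.594 0.304 0.347] [-0.149  0.577 -0.982]
blob [393.714 122.357] [389 122   9   2  14] z.1 [0.536 0.433] z.063 [0.518 0.495]
blob [370.2 138.8] [369 138   3   3   5] z.1 [0.51  0.314] z.063 [0.491 0.37 ]
blob [382.    145.786] [379 145   7   3  14] z.1 [0.553 0.297] z.063 [0.536 0.353]
blob [364. 152.] [362 151   5   3   7] z.1 [0.521 0.244] z.063 [0.503 0.297]
blob [387.778 158.556] [386 158   5   2   9] z.1 [0.589 0.247] z.063 [0.574 0.3  ]
pred line mid/end [381.773 145.871] [385.352 146.544]
```

View pics/end.png

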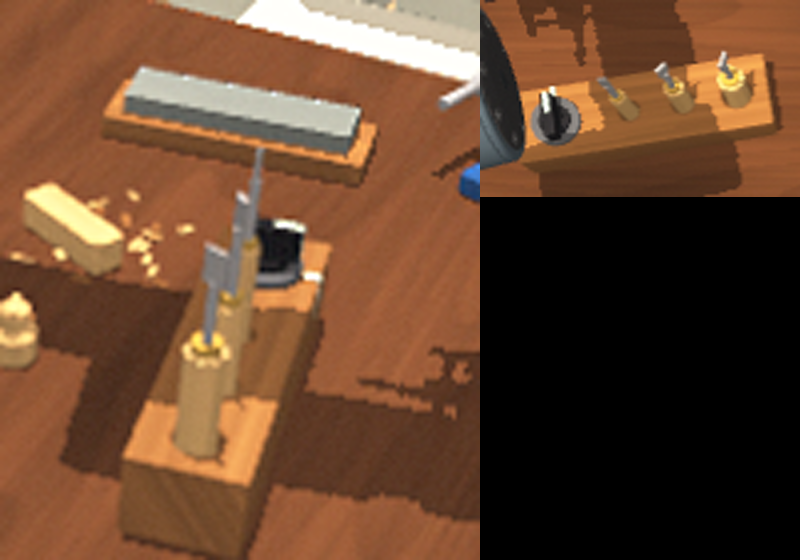

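The picture shows all three tools upright in the block. The knob's line lies at (382,146), as predicted for the index direction, and the top view shows it pointing at the mark.

```bash
python3 -c "
from rig import bot
print(bot.hand_in())"
```

```text
the job is handed in; nothing more can be done
None
```

The job is handed in: both tools stand fully down in their wells, the knob's white line points at the index mark to camera accuracy, and the robot's clock was at about 30 s of the 72 s allowed.

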